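# Lid the trim tins before sanding

### The job

The sander is about to start and the four open tins of jeans hardware must be kept free of dust: put each of the four plywood lids on the tin of its own shape and size, handle up, so that it drops into the mouth and lies flat on the rim, the square and oblong ones turned in line with their tins. Don't shove or tip the tins, and leave the roll of tape and the sanding block where they are.

Things in the scene. Friction and masses are not known exactly. Their poses are not given: they have to be found in the camera images.
- lid_wide_knob (a point): Plywood lid lying handle up: a 6 mm thick round plate 108 mm in diameter; under it an 8 mm disc 70 mm in diameter that enters the tin with 8.5 mm play each way; wooden knob, stem 14 mm thick, 12 high, head 26 across, 24 high. Origin: centre of the knob's head, 38 mm above the lid's underside, 24 above its plate, 30 above the tin's rim once seated. Fits the wide round tin.
- lid_small_knob (a point): Plywood lid lying handle up: a 6 mm thick round plate 76 mm in diameter; under it an 8 mm disc 38 mm in diameter that enters the tin with 8.5 mm play each way; wooden knob, stem 14 mm thick, 12 high, head 26 across, 24 high. Origin: centre of the knob's head, 38 mm above the lid's underside, 24 above its plate, 30 above the tin's rim once seated. Fits the small round tin.
- lid_square_bar (a point): Plywood lid lying handle up: a 6 mm thick square plate 88 x 88 mm; under it an 8 mm square piece 50 x 50 mm that enters the tin with 8.5 mm play each way; wooden bar 50 x 20 x 20 mm along x, 14 mm clear of the plate on two feet. Origin: centre of the bar, 38 mm above the lid's underside, 24 above its plate, 30 above the tin's rim once seated. x, y along its sides. Fits the square tin.
- lid_oblong_bar (a point): Plywood lid lying handle up: a 6 mm thick oblong plate 120 mm (x) by 72 mm (y); under it an 8 mm oblong piece 82 x 34 mm that enters the tin with 8.5 mm play each way; wooden bar 56 x 20 x 20 mm along x, 14 mm clear of the plate on two feet. Origin: centre of the bar, 38 mm above the lid's underside, 24 above its plate, 30 above the tin's rim once seated. x along its length. Fits the oblong tin.
- tin_wide: Open plain steel tin, round, 92 mm in outer diameter, walls 2.5 mm, 55 mm high, filled to about 15 mm below the rim with copper-coloured jeans buttons; heavy (0.4 to 1 kg), standing loose on the bench. Origin at the centre of its underside, z up.
- tin_small: Open plain steel tin, round, 60 mm in outer diameter, walls 2.5 mm, 70 mm high, filled to about 15 mm below the rim with small copper rivets; heavy (0.4 to 1 kg), standing loose on the bench. Origin at the centre of its underside, z up.
- tin_square: Open plain steel tin, square, 72 x 72 mm outside, walls 2.5 mm, 50 mm high, filled to about 15 mm below the rim with steel waistband hooks; heavy (0.4 to 1 kg), standing loose on the bench. Origin at the centre of its underside, z up, x and y along its sides.
- tin_oblong: Open plain steel tin, oblong, 104 mm (x) by 56 mm (y) outside, walls 2.5 mm, 45 mm high, filled to about 15 mm below the rim with brass zip sliders; heavy (0.4 to 1 kg), standing loose on the bench. Origin at the centre of its underside, z up, x along its length.
- tape: Roll of paper tape lying flat among the tins and lids, 100 mm across, 24 mm high, with a 76 mm hole; origin at the centre of its underside. To be left alone.
- sander: Cork sanding block with a wooden back, 68 x 118 mm, 37 mm high, lying among the tins and lids; origin at the centre of its underside, long side along y. To be left alone.
Mind the look-alikes: they are no part of the job. Leave any red look-alike of the part that bears lid_oblong_bar alone. Leave any red look-alike of the part that bears lid_small_knob alone.

How it is judged:
At the end, for the whole second after the job is handed in: Each lid is seated on its own tin: its centre within 13 mm of the tin's axis, its height within 4 mm of fully down on the rim, level within 0.08 rad; the square and oblong lids turned within 0.2 rad of their tins' sides; the tins stand upright; all at rest (horizontal distance between lid_wide_knob and tin_wide below 0.013 m and z of lid_wide_knob in the frame of tin_wide between 0.081 and 0.089 m and angle between each of lid_wide_knob, tin_wide, lid_small_knob, tin_small, lid_square_bar, tin_square, lid_oblong_bar, tin_oblong's own z axis and vertical below 0.08 rad and linear speed of each of lid_wide, tin_wide, lid_small, tin_small, lid_square, tin_square, lid_oblong, tin_oblong below 0.01 m/s and horizontal distance between lid_small_knob and tin_small below 0.013 m and z of lid_small_knob in the frame of tin_small between 0.096 and 0.104 m and horizontal distance between lid_square_bar and tin_square below 0.013 m and z of lid_square_bar in the frame of tin_square between 0.076 and 0.084 m and (angle between the x axis of lid_square_bar and the x axis of tin_square, either way round below 0.2 rad or angle between the x axis of lid_square_bar and the y axis of tin_square, either way round below 0.2 rad) and horizontal distance between lid_oblong_bar and tin_oblong below 0.013 m and z of lid_oblong_bar in the frame of tin_oblong between 0.071 and 0.079 m and angle between the x axis of lid_oblong_bar and the x axis of tin_oblong, either way round below 0.2 rad); the robot touches nothing.
It fails at once if a tin is shoved more than 30 mm from its place (distance of any of tin_wide, tin_small, tin_square, tin_oblong from where it was at the start of the episode above 0.03 m).
It fails at once if a tin is tipped (angle between any of tin_wide, tin_small, tin_square, tin_oblong's own z axis and vertical above 0.3 rad).
It fails at once if the roll of tape is moved more than 20 mm (distance of tape from where it was at the start of the episode above 0.02 m).
It fails at once if the sanding block is moved more than 20 mm (distance of sander from where it was at the start of the episode above 0.02 m).
It also fails if it takes over 101 s, if anything falls off the work surface, if the arm or the gripper's body presses on something with over 40 N, if the wrist force passes 120 N, or if a joint passes its speed limit or range.

### The arm

A 6-joint arm with a two-finger parallel gripper is mounted at the origin on the work surface. World frame = base frame: x ahead of the robot, y to its left, z up, the work surface at z = 0. Lengths are in m, angles in rad, forces in N, time in s.
With the tool pointing down it reaches from about 0.25 to 0.775 m from the base axis. Payload 4 kg.
Tool frame: the origin (TCP) lies midway between the tips of the shut fingers; the grasp point (between the pads) lies 19 mm behind it; z points along the fingers, y is the direction in which the jaws open and shut (so a half turn about z gives the same grasp; the last joint's range is limited). The gripper opens to 94 mm and grips with 3 to 60 N. Pads are 16 mm wide; open, the fingers measure 119 mm over their backs; the gripper's body (75 mm by 177 mm) begins 78 mm behind the grasp point.
Start: joints at [1.085, 0.087, 1.371, -0, 1.684, -0.103], TCP at [0.205, 0.51, 0.167] pointing down, gripper open.
Joint ranges: [-3.1, 3.1], [-0.76, 2.03], [0.27, 2.55], [-1.08, 4.22], [0.17, 2.65], [-2.57, 2.57]. Speed limits (rad/s): [2.79, 2.79, 3.14, 3.14, 3.14, 3.14].

### API

Orientations are given as [roll, pitch, yaw] about the fixed x, y, z axes, in that order (R = Rz(yaw) Ry(pitch) Rx(roll)).
In Python, from bench import robot gives the robot as it stands.
- The arm moves only by the tool servo_tool, never from a script. Its argument "rows" is a list of rows, each a list of 2 entries, a list of its own where there are three numbers: the shift along the tool's x, y, z normalised to -1 to 1, where 1 is 0.08 m, then the turn about the tool's z normalised to -1 to 1, where 1 is pi/2 rad. A call has 1 to 12 rows; each row is the pose to reach, as a shift and turn from the pose commanded when the call began, along the tool's axes at that moment; what a row does not reach only later rows make up. A row lasts 1/12 s, in which the tool goes at most 41.7 mm and 7.16 degrees, less where a joint would pass 70% of its speed; a pose out of reach is approached as far as the arm can. A call with a number of a shift or a turn outside -1 to 1 is refused whole. A call with a gripper value outside its range is refused whole. "grip" is the closure, from -1 (fully open) to 1 (shut), set as the call begins (left out, the last holds). The fingers move at their own pace and stop on an object; the grip force is fixed at half the most. Time passes only in rows, so rows that repeat a pose let the fingers close. It gives the time, the measured TCP pose, the force and the opening at its end, in the units of the state.
- robot.get_obs(): the state, without advancing time (a new reading comes with each control period).
- robot.snapshot(name): name is "side" or "top"; returns a dict with "pixels" (400x640x3 uint8, red, green, blue), "camera_matrix" (3x3 intrinsics, pixels), "world_from_camera" (4x4, takes a point from camera to world coordinates). Camera axes: x right, y down, z forward; pixel columns grow to the right and rows downward; lengths in m; the calibration is good to about 2 mm. A picture is of the moment at which its call begins. There is no depth.
- robot.close_job(): hands the job in, once; it reports no verdict.
The state is a dict: "time": time; "joint_positions": joint angles; "qvel": joint speeds; "joint_torque": joint torques, N m; "tool_pos": TCP position; "ee_rot": TCP orientation; "wrist_force": force on the tool from outside, world axes, zero at the start; "wrist_torque": the same for the moment, N m; "width": finger opening in m.
Only numpy, scipy, OpenCV 4.12 (cv2) and the standard library are available. Lean on these libraries where they do the work, as an engineer would, in place of code of your own. Each camera call takes 0.05 s, during which the arm holds its last target.

## Working session

There is one attempt and no reset: what is moved stays moved. The work goes in short steps, Python scripts to look and compute and a tool call to move; the robot and the scene stay as the last step left them, time stands still between calls to the robot, and variables do not carry over. Pictures are saved under pics/ and viewed, and the job is handed in when it is done.

Besides the shell and the picture viewer there is one more tool, called after "Emit:" in YAML: its name, and indented under it one key for each argument. servo_tool: Moves the arm, as the interface text tells. Its arguments: {"type":"object","properties":{"rows":{"type":"array"},"grip":{"type":"number"}},"required":["rows"]}

```bash
mkdir -p pics; ls
python3 - <<'E'
from bench import robot
import cv2,json
o=robot.get_obs();print({k:(v if not hasattr(v,'round') else v) for k,v in o.items()})
for n in("side","top"):
    s=robot.snapshot(n);cv2.imwrite(f"pics/{n}0.png",s["pixels"][:,:,::-1]);print(n,s["camera_matrix"],s["world_from_camera"])
E
```

```text
pics
{'time': 0.0, 'joint_positions': array([ 1.08491055e+00,  8.79453834e-02,  1.37226531e+00, -3.01626595e-05,
        1.68362786e+00, -1.03110793e-01]), 'qvel': array([-0.0010211 , -0.00035856,  0.00110574,  0.00046416,  0.00117462,
        0.00082508]), 'joint_torque': array([ 4.25362077e-04, -3.40190434e+01, -3.02424395e+01,  7.17734196e-02,
        3.31148319e-02, -1.85051822e-04]), 'tool_pos': array([0.20513615, 0.50960716, 0.16580396]), 'ee_rot': array([-3.13935560e+00, -2.01346418e-04,  2.75881408e+00]), 'wrist_force': array([0.21223535, 0.0511355 , 0.5058242 ]), 'wrist_torque': array([0.03936913, 0.02943311, 0.05533386]), 'width': 0.0942139888941134}
side [[476.16356751   0.         316.52818103]
 [  0.         476.16356751 200.63524925]
 [  0.           0.           1.        ]] [[ 0.91278706 -0.31446548  0.26063623  0.20829431]
 [-0.40798005 -0.67185792  0.61819028 -0.73647513]
 [-0.01928899 -0.67061047 -0.74155885  0.93941383]
 [ 0.          0.          0.          1.        ]]
top [[486.15611857   0.         317.99352652]
 [  0.         486.15611857 204.65971544]
 [  0.           0.           1.        ]] [[ 0.00854561 -0.99389043  0.11003991  0.38873361]
 [-0.99994956 -0.00791282  0.00618599  0.01014488]
 [-0.00527748 -0.11008722 -0.99390792  1.22971327]
 [ 0.          0.          0.          1.        ]]
```

View pics/side0.png

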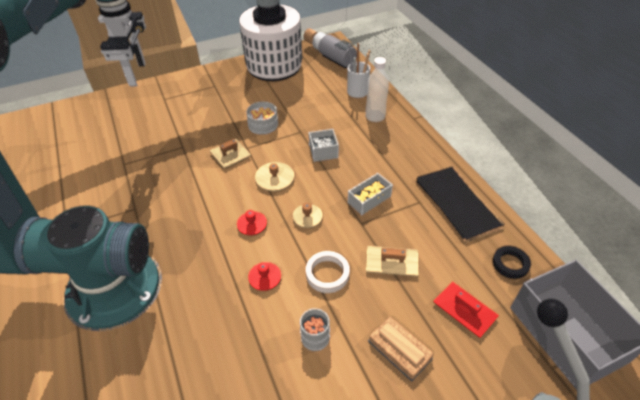

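View pics/top0.png

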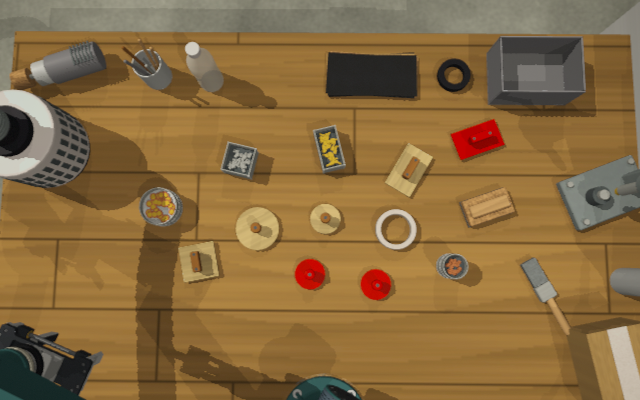

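The side view shows the square lid at (230,153), wide lid (275,177), small lid (308,216) and oblong lid (393,260). It also shows the wide tin at (262,118), square tin (323,145), oblong tin (370,195) and small tin (315,329). In the top view the lids are at (200,262), (258,229), (325,219) and (410,170), and the tins at (160,207), (239,159), (329,148) and (453,266). The red look-alikes are clear of these.

Next I'll look at enlarged crops.

Run:
```python
import cv2
a=cv2.imread("pics/top0.png")[115:305,130:490];cv2.imwrite("pics/top0z.png",cv2.resize(a,None,fx=2.2,fy=2.2,interpolation=cv2.INTER_CUBIC))
a=cv2.imread("pics/side0.png")[90:380,200:480];cv2.imwrite("pics/side0z.png",cv2.resize(a,None,fx=2,fy=2,interpolation=cv2.INTER_CUBIC))
t=cv2.cvtColor(cv2.imread("pics/top0.png"),cv2.COLOR_BGR2HSV);s=cv2.cvtColor(cv2.imread("pics/side0.png"),cv2.COLOR_BGR2HSV)
for n,p in dict(wide=(245,235),sm=(315,212),sq=(187,255),ob=(420,155),bench=(300,190),sqtin=(228,150),knob=(256,227),bar=(411,168)).items(): print(n,t[p[1],p[0]])
for n,p in dict(wide=(262,178),ob=(375,268),bench=(300,190),sqtin=(318,156),knob=(274,168),bar=(393,254)).items(): print(n,s[p[1],p[0]])
```

```text
wide [ 21 109 210]
sm [ 21 113 198]
sq [ 21 117 172]
ob [ 21 112 203]
bench [ 18 158 163]
sqtin [35 21 74]
knob [ 16  78 117]
bar [ 16 182 160]
wide [ 22  80 249]
ob [ 23  75 252]
bench [ 15 131 207]
sqtin [ 17  15 123]
knob [ 12 145 179]
bar [ 12 147 180]
```

View pics/top0z.png

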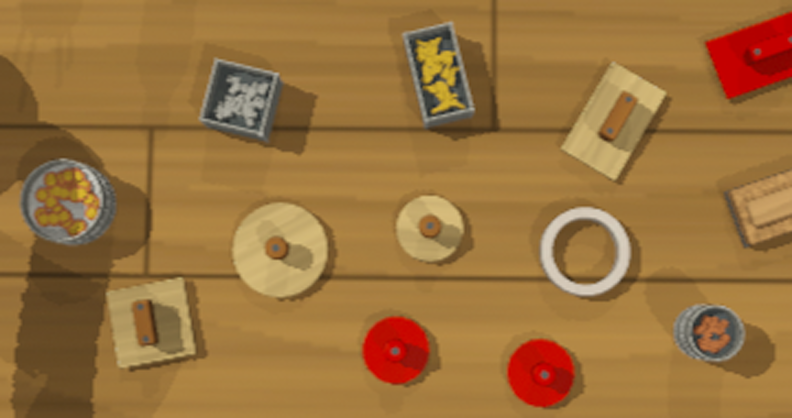

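View pics/side0z.png

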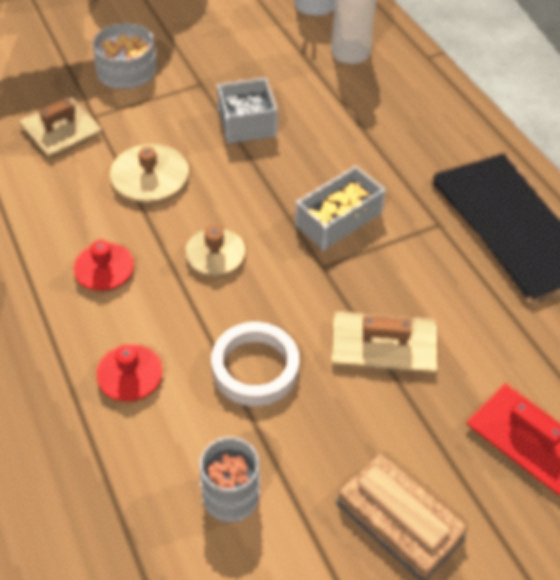

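The zooms are clear. The square tin's rim spans about (202–279, 59–139) in the zoomed top view, and the handles stand out brown on their plates. I'll make larger crops of each item to read the rim and handle points.

```bash
cat > h.py <<'E'
import cv2,numpy as np
def sheet(img,cs,out,f=6,h=22):
    T=[]
    for c in cs:
        a=img[c[1]-h:c[1]+h,c[0]-h:c[0]+h];a=cv2.resize(a,None,fx=f,fy=f,interpolation=cv2.INTER_CUBIC)
        for k in range(0,2*h,10):
            cv2.putText(a,str(c[0]-h+k),(k*f,8),0,.3,(255,255,255),1);cv2.putText(a,str(c[1]-h+k),(0,k*f+8),0,.3,(0,255,255),1)
            a[:, k*f]=a[:,k*f]//2; a[k*f]=a[k*f]//2
        T.append(a)
    n=len(T)//2
    cv2.imwrite(out,np.vstack([np.hstack(T[:n]),np.hstack(T[n:])]))
E
python3 - <<'E'
import cv2
from h import *
a=cv2.imread("pics/top0.png");b=cv2.imread("pics/side0.png")
sheet(a,[(160,207),(239,159),(329,148),(453,266)],"pics/tt.png",6,25)
sheet(b,[(262,118),(323,145),(370,195),(315,329)],"pics/ts.png",6,25)
sheet(a,[(200,262),(258,229),(325,219),(410,170)],"pics/lt.png",5,28)
sheet(b,[(230,153),(275,177),(308,216),(393,260)],"pics/ls.png",5,28)
E
```

```text
(no output)
```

View pics/tt.png

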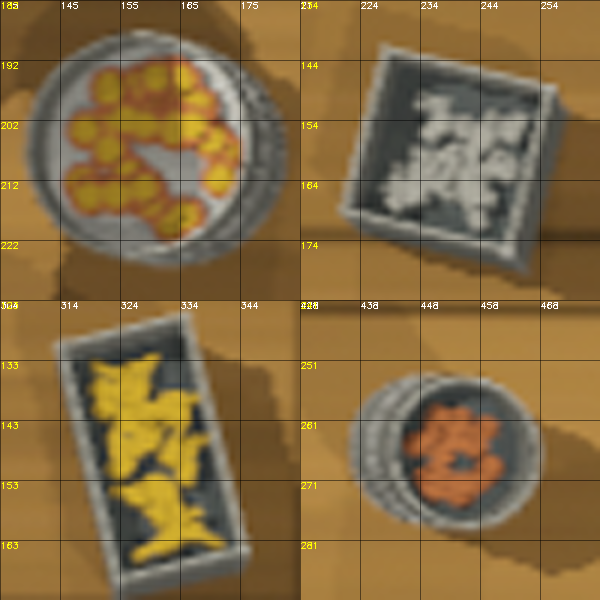

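View pics/ts.png

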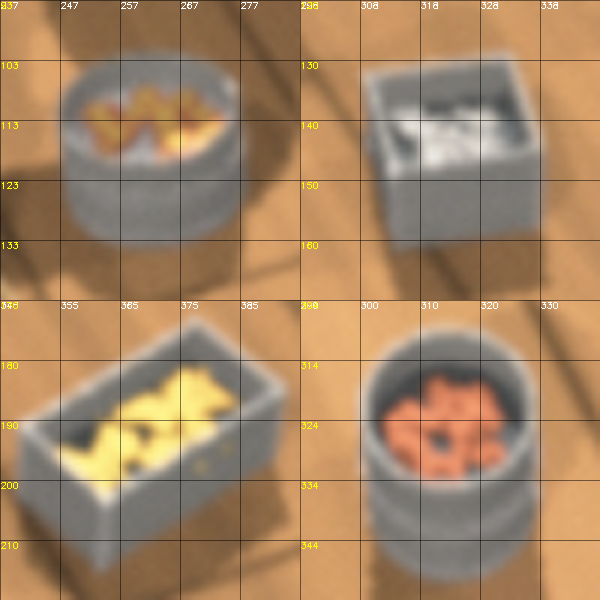

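View pics/lt.png

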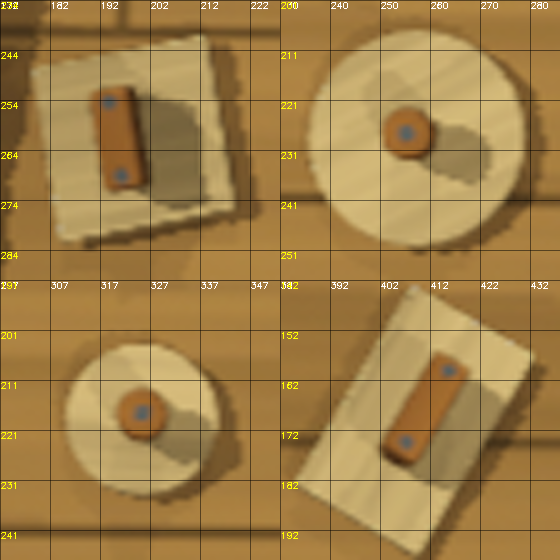

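View pics/ls.png

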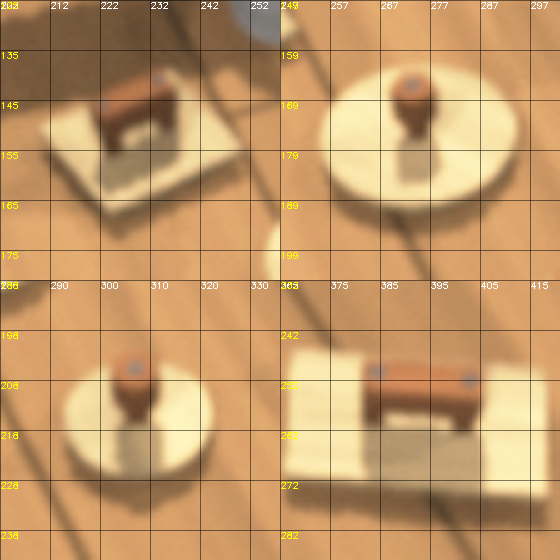

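These sheets give the rim corners and ellipses and the blue screw heads, for example the square bar's screws at (193.8,254.4) and (196.2,269) in the top view. I'll triangulate the points from both views.

```bash
cat >> h.py <<'E'
def cams():
    from bench import robot
    import pickle
    r={}
    for n in("side","top"):
        s=robot.snapshot(n);r[n]=(np.array(s["camera_matrix"]),np.array(s["world_from_camera"]))
    pickle.dump(r,open("cams.pkl","wb"))
def load():
    import pickle;return pickle.load(open("cams.pkl","rb"))
def tri(pt,ps,C=None):
    C=C or load();P=[]
    for n in("top","side"):
        K,W=C[n];P.append(K@np.linalg.inv(W)[:3])
    X=cv2.triangulatePoints(P[0],P[1],np.float64(pt).reshape(2,1),np.float64(ps).reshape(2,1))[:,0];return X[:3]/X[3]
def ray(n,p,z):
    K,W=load()[n];d=W[:3,:3]@np.linalg.inv(K)@np.array([*p,1.]);o=W[:3,3];return o+d*(z-o[2])/d[2]
E
python3 - <<'E'
from h import *
cams();np.set_printoptions(precision=4,suppress=True)
A={'tin_wide':[((158.4,206),(262.3,110.8))],'tin_small':[((456.7,266.25),(315,321.3))],
'tin_square':[((227.8,141.5),(308.3,132)),((256.5,148.7),(333.5,129.5)),((249.8,176.5),(338.5,145)),((221,169.3),(313,148))],
'lid_sq':[((193.8,254.4),(223,146)),((196.2,269),(233.6,140.4))],'lid_wide':[((255.2,227.6),(273.4,166.2))],'lid_small':[((325.4,217.4),(307,205.4))],
'lid_ob':[((407,174.4),(384,250)),((415.6,160),(403,252))]}
ob_t=[(313.5,130.8),(335.3,126),(345.2,164.7),(324,170.5)]
ob_s=[(378.3,173.3),(392.8,184.5),(362.5,203.3),(348.7,190.8)]
# match by ground-plane
for p in ob_t+ob_s: pass
print([ray('top',p,.045)[:2] for p in ob_t]);print([ray('side',p,.045)[:2] for p in ob_s])
print([ray('top',p,.05)[:2] for p in [x[0] for x in A['tin_square']]]);print([ray('side',p,.05)[:2] for p in [x[1] for x in A['tin_square']]])
for k,v in A.items():
    X=np.array([tri(*p) for p in v]);print(k,X.mean(0),X.tolist() if len(X)==2 else X[:,2], [ (np.arctan2(*(X[(i+1)%len(X)]-X[i])[[1,0]])) for i in range(len(X))])
E
```

```text
[array([0.7051, 0.0303]), array([ 0.7178, -0.024 ]), array([ 0.6199, -0.0489]), array([0.6049, 0.0034])]
[array([0.7117, 0.029 ]), array([ 0.7256, -0.0233]), array([ 0.6237, -0.0481]), array([0.6117, 0.0052])]
[array([0.6751, 0.2425]), array([0.6575, 0.1709]), array([0.5877, 0.1858]), array([0.6051, 0.2572])]
[array([0.6087, 0.2599]), array([0.6795, 0.2388]), array([0.663 , 0.1714]), array([0.593 , 0.1905])]
tin_wide [0.5159 0.4048 0.0563] [0.0563] [np.float64(0.0)]
tin_small [ 0.3751 -0.3105  0.0761] [0.0761] [np.float64(0.0)]
tin_square [0.6317 0.2134 0.0529] [ 0.0603  0.1209  0.0587 -0.0282] [np.float64(-1.556336583041145), np.float64(2.628727238966911), np.float64(1.557786393234584), np.float64(-0.9649680128353972)]
lid_sq [0.3809 0.312  0.0515] [[0.3828670330264619, 0.3231094571838505, 0.03405183929581435], [0.3789559181522414, 0.300838552266121, 0.0690095967836642]] [np.float64(-1.744639087692635), np.float64(1.3969535658971584)]
lid_wide [0.4642 0.1691 0.0503] [0.0503] [np.float64(0.0)]
lid_small [ 0.49   -0.0013  0.0526] [0.0526] [np.float64(0.0)]
lid_ob [ 0.6153 -0.2117  0.0504] [[0.5969129907348332, -0.20068978291614128, 0.05124502574683846], [0.6337264825586943, -0.2227499657392737, 0.049517182513224255]] [np.float64(-0.5398618081522835), np.float64(2.60173084543751)]
```

Two corner lists were in different order between the views, which the mismatched heights showed. I'll re-pair them.

Run:
```python
from h import *
np.set_printoptions(precision=4,suppress=True)
T={'sq':[(227.8,141.5),(256.5,148.7),(249.8,176.5),(221,169.3)],'ob':[(313.5,130.8),(335.3,126),(345.2,164.7),(324,170.5)]}
S={'sq':[(333.5,129.5),(338.5,145),(313,148),(308.3,132)],'ob':[(378.3,173.3),(392.8,184.5),(362.5,203.3),(348.7,190.8)]}
for k in T:
    X=np.array([tri(a,b) for a,b in zip(T[k],S[k])]);print(k,X.mean(0),X[:,2]);d=np.roll(X,-1,0)-X;print(np.hypot(d[:,0],d[:,1]),np.arctan2(d[:,1],d[:,0]))
X=np.array([tri((193.8,254.4),(233.6,140.4)),tri((196.2,269),(223,146))]);d=X[1]-X[0];print(X,X.mean(0),np.arctan2(d[1],d[0]))
# checks of plates: corners top view of lid plates at 14 mm
sq=np.array([ray('top',(172+x/5,234+y/5),.014)[:2] for x,y in [(31,68),(207,36),(236,210),(65,242)]]);print(sq.mean(0),np.arctan2(*(sq[3]-sq[0])[::-1]))
ob=np.array([ray('top',(382+x/5,142+y/5),.014)[:2] for x,y in [(130,5),(254,75),(140,278),(20,208)]]);print(ob.mean(0),np.arctan2(*(ob[3]-ob[0])[::-1]))
print(ray('top',(230+(29+247)/10,201+(29+249)/10),.014),ray('top',(297+(65+220)/10,191+(63+220)/10),.014))
```

```text
sq [0.633  0.2132 0.0521] [0.047  0.0518 0.0562 0.0536]
[0.0749 0.0725 0.0738 0.0739] [-1.8258  2.9408  1.334  -0.1877]
ob [ 0.6641 -0.0106  0.0471] [0.0451 0.0477 0.0469 0.0487]
[0.0557 0.1022 0.0538 0.1046] [-1.351  -2.9016  1.8353  0.2582]
[[0.3982 0.3157 0.052 ]
 [0.3638 0.3094 0.0488]] [0.381  0.3125 0.0504] -2.959219655583844
[0.3782 0.3125] -2.908771840244417
[ 0.613  -0.2127] 2.6463447934042703
[0.4613 0.1684 0.014 ] [ 0.4865 -0.0014  0.014 ]
```

Results:

| Item | Centre (x, y) | Measured height | Yaw |
|---|---|---|---|
| Square lid | (.380, .312) | handle top ≈ .050 | .207 |
| Wide lid | (.463, .169) | handle top ≈ .050 | – |
| Small lid | (.488, -.001) | handle top ≈ .052 | – |
| Oblong lid | (.614, -.212) | handle top ≈ .050 | -.515 |
| Square tin | (.632, .213) | rim ≈ .052 | -.22 |
| Oblong tin | (.663, -.011) | rim ≈ .047 | .245 |
| Wide tin | (.515, .405) | rim ≈ .056 | – |
| Small tin | (.374, -.310) | rim ≈ .073 (eyeballed) | – |

The heights agree with the text to about 2–5 mm. I'll start with the square lid.

```bash
cat >> h.py <<'E'
def plan(x,y,z,yaw=None):
    from bench import robot
    o=robot.get_obs();p=np.array(o['tool_pos']);c=o['ee_rot'][2]
    d=np.array([x,y,z])-p
    s=np.array([d[0]*np.cos(c)+d[1]*np.sin(c), d[0]*np.sin(c)-d[1]*np.cos(c), -d[2]])
    n=int(np.ceil(np.abs(s).max()/.08))
    t=0 if yaw is None else -((yaw-c+np.pi)%(2*np.pi)-np.pi)/(np.pi/2)
    print('t',round(o['time'],1),'pos',p.round(4),'yaw',round(c,3),'q6',round(o['joint_positions'][5],2),'w',round(o['width'],4),'F',np.round(o['wrist_force'],1))
    print(n,'calls of',(s/.08/n).round(3),'turn',round(t,3))
E
python3 -c "
from h import *
plan(.380,.3125,.10,3.349)"
```

```text
t 0.2 pos [0.2053 0.5098 0.1662] yaw 2.759 q6 -0.1 w 0.094 F [-0.2 -0.2 -0.5]
3 calls of [-0.982 -0.491  0.276] turn -0.376
```

Emit:
servo_tool:
  rows:
    - [[-0.25,-0.12,0.07],0]
    - [[-0.5,-0.25,0.14],0]
    - [[-0.75,-0.37,0.21],0]
    - [[-0.98,-0.49,0.28],0]
  grip: -0.3

```text
time: 0.53
tool_pos: [0.264, 0.4437, 0.1441]
ee_rot: [-3.141, 0.0, 2.759]
wrist_force: [1.0, 0.8, 0.3]
width: 0.0709
```

Emit:
servo_tool:
  rows:
    - [[-0.25,-0.12,0.07],0]
    - [[-0.5,-0.25,0.14],0]
    - [[-0.75,-0.37,0.21],0]
    - [[-0.98,-0.49,0.28],0]

```text
time: 0.87
tool_pos: [0.3222, 0.3779, 0.1217]
ee_rot: [-3.141, 0.0, 2.759]
wrist_force: [-0.0, -0.1, 0.0]
width: 0.0614
```

Emit:
servo_tool:
  rows:
    - [[-0.25,-0.12,0.07],-0.07]
    - [[-0.5,-0.25,0.14],-0.14]
    - [[-0.75,-0.37,0.21],-0.21]
    - [[-0.98,-0.49,0.28],-0.28]
    - [[-0.98,-0.49,0.28],-0.35]
    - [[-0.98,-0.49,0.28],-0.376]
    - [[-0.98,-0.49,0.28],-0.376]
    - [[-0.98,-0.49,0.28],-0.376]

```text
time: 1.53
tool_pos: [0.3797, 0.3131, 0.0996]
ee_rot: [-3.142, -0.0, -2.935]
wrist_force: [-0.4, -0.4, -0.6]
width: 0.0613
```

```bash
python3 -c "
from h import *
plan(.380,.3125,.022,3.349)
from bench import robot
sheet(robot.snapshot('side')['pixels'][:,:,::-1].copy(),[(230,130)]*2,'pics/g1.png',6,45)"
```

```text
t 1.5 pos [0.3797 0.3131 0.0996] yaw -2.935 q6 -1.2 w 0.0613 F [-0.4 -0.4 -0.6]
1 calls of [-0.003 -0.009  0.97 ] turn -0.001
```

View pics/g1.png

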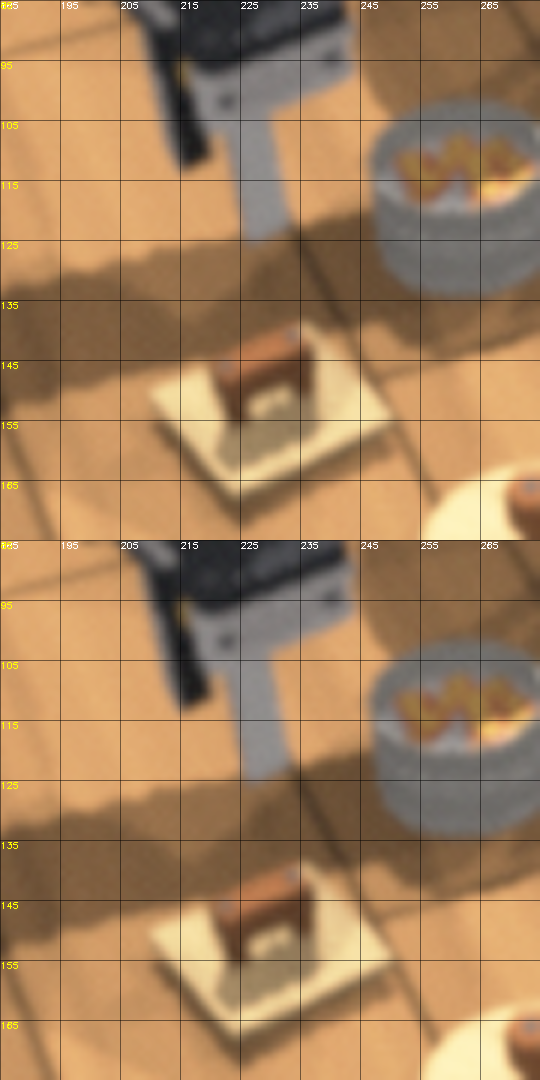

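In the side view, the fingers (tips near (215,112) and (230,125)) straddle the bar at (230,147), opening across it. I'll descend and grip.

Emit:
servo_tool:
  rows:
    - [[0,-0.01,0.25],0]
    - [[0,-0.01,0.5],0]
    - [[0,-0.01,0.75],0]
    - [[0,-0.01,0.9],0]
    - [[0,-0.01,0.97],0]
    - [[0,-0.01,0.97],0]
    - [[0,-0.01,0.97],0]

```text
time: 2.17
tool_pos: [0.3802, 0.3129, 0.0228]
ee_rot: [3.141, 0.001, -2.934]
wrist_force: [-0.5, -0.8, 0.1]
width: 0.0608
```

Emit:
servo_tool:
  rows:
    - [[0,0,0],0]
    - [[0,0,0],0]
    - [[0,0,0],0]
    - [[0,0,0],0]
    - [[0,0,0],0]
    - [[0,0,0],0]
    - [[0,0,0],0]
    - [[0,0,0],0]
  grip: 1

```text
time: 2.83
tool_pos: [0.3799, 0.3125, 0.0222]
ee_rot: [3.142, 0.0, -2.934]
wrist_force: [-0.5, -0.4, 0.6]
width: 0.0111
```

Emit:
servo_tool:
  rows:
    - [[0,0,-0.15],0]
    - [[0,0,-0.4],0]
    - [[0,0,-0.7],0]
    - [[0,0,-1],0]
    - [[0,0,-1],0]

```text
time: 3.25
tool_pos: [0.383, 0.3146, 0.1088]
ee_rot: [3.138, 0.01, -2.934]
wrist_force: [-0.0, -0.1, 1.6]
width: 0.0008
```

```bash
python3 -c "
from h import *
plan(.632,.2132,.12,2.922)"
```

```text
t 3.2 pos [0.383  0.3146 0.1088] yaw -2.934 q6 -1.21 w 0.0008 F [-0.  -0.1  1.6]
3 calls of [-0.928 -0.627 -0.047] turn 0.272
```

The fingers closed to 0 mm, so the grasp failed. I'll look.

```bash
python3 -c "
from h import *
from bench import robot
a=robot.snapshot('side')['pixels'][:,:,::-1].copy();b=robot.snapshot('top')['pixels'][:,:,::-1].copy()
cv2.imwrite('pics/s2.png',a);cv2.imwrite('pics/t2.png',b)
sheet(a,[(230,130)]*2,'pics/x.png',6,45)
x=cv2.resize(a[85:175,185:275],(540,540),interpolation=2);y=cv2.resize(b[217:307,155:245],(540,540),interpolation=2)
cv2.imwrite('pics/g2.png',cv2.resize(np.hstack([x,y]),(800,400)))"
```

```text
(no output)
```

View pics/g2.png

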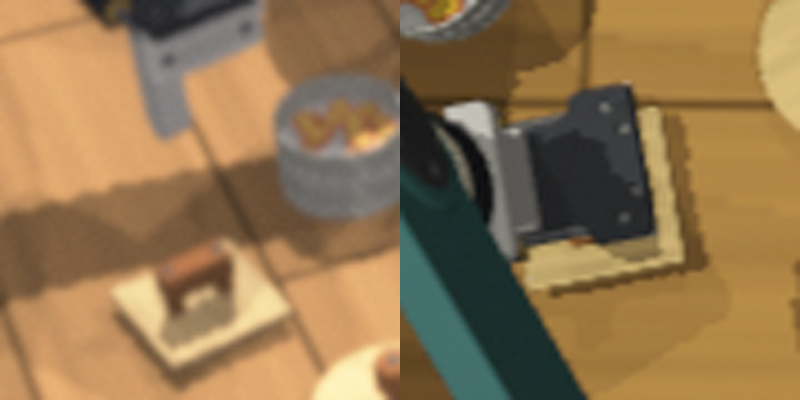

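The lid still lies where it was, with screws now at about (223,145) and (235,140). I'll check where the fingers really went by projecting the TCP into the pictures.

```bash
cat >> h.py <<'E'
def proj(n,X):
    K,W=load()[n];p=K@(np.linalg.inv(W)[:3]@np.array([*X,1.]));return (p[:2]/p[2]).round(1)
E
python3 -c "
from h import *
from bench import robot
for n in('side','top'):
  print(n,'tcp1',proj(n,(.3797,.3131,.0996)),'f+',proj(n,(.3797-.205*.0305,.3131+.979*.0305,.0996)),'f-',proj(n,(.3797+.205*.0305,.3131-.979*.0305,.0996)))
  print('tcp now',proj(n,(.383,.3146,.1088)), 'lid', proj(n,(.381,.3125,.048)))
print(robot.get_obs())
"
```

```text
side tcp1 [224.1 129.8] f+ [218.9 124.2] f- [229.4 135.5]
tcp now [224.5 126.5] lid [227.5 143.9]
top tcp1 [189.5 261.3] f+ [176.5 263.9] f- [202.5 258.7]
tcp now [187.9 259.9] lid [195.5 260.6]
{'time': 3.35, 'joint_positions': array([ 5.73058686e-01, -2.19708524e-02,  1.60842122e+00,  2.09149448e-05,
        1.55169194e+00, -1.20557742e+00]), 'qvel': array([-0.00073007,  0.02669123,  0.0541602 ,  0.00056765, -0.00239709,
        0.00016283]), 'joint_torque': array([ 1.13953877e-02, -2.98608202e+01, -3.09012187e+01,  1.31756070e-02,
        5.70342655e-02,  3.43191678e-04]), 'tool_pos': array([0.38072593, 0.3130504 , 0.10384772]), 'ee_rot': array([ 3.14034081,  0.00321531, -2.93375525]), 'wrist_force': array([-0.65229529, -0.07471142, -0.4119682 ]), 'wrist_torque': array([-0.02354246,  0.00994145, -0.00898292]), 'width': 0.0004455384066793919}
```

View pics/s2.png

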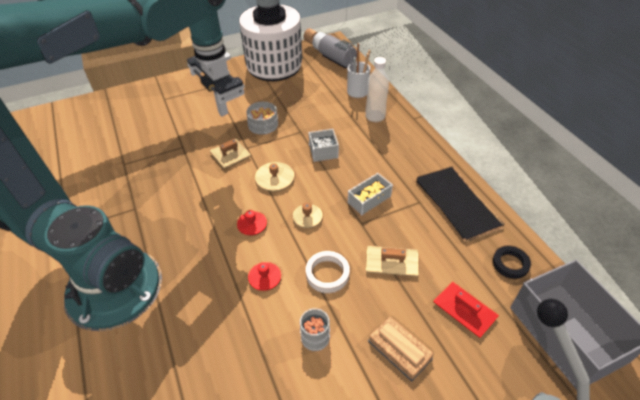

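In the side view the shut finger tips appear near (222,114), but the reported TCP projects to about (224,128). I need to measure the hand in both views.

```bash
python3 -c "
from h import *
from bench import robot
a=robot.snapshot('side')['pixels'][:,:,::-1].copy();b=robot.snapshot('top')['pixels'][:,:,::-1].copy()
sheet(a,[(215,85),(230,140)],'pics/g3s.png',6,40);sheet(b,[(205,260)]*2,'pics/x.png',6,40)
p=robot.get_obs()['tool_pos'];print(p)
im=cv2.resize(b[200:320,120:280],(800,600),interpolation=cv2.INTER_CUBIC)
for k in range(0,160,20):cv2.putText(im,str(120+k),(k*5,8),0,.35,(255,255,255),1);im[:,k*5]//=2
for k in range(0,120,20):cv2.putText(im,str(200+k),(0,k*5+8),0,.35,(0,255,255),1);im[k*5]//=2
cv2.imwrite('pics/g3t.png',im)
for z in (0,.05,.1,.15,.2):print(z,proj('side',p+[0,0,z]),proj('top',p+[0,0,z]))
"
```

```text
[0.37922859 0.31208732 0.10122675]
0 [223.9 129.6] [189.8 261.5]
0.05 [220.9 115. ] [183.7 261.7]
0.1 [217.7  99.6] [177.1 261.8]
0.15 [214.2  83.2] [169.7 262. ]
0.2 [210.6  65.8] [161.6 262.2]
```

View pics/g3s.png

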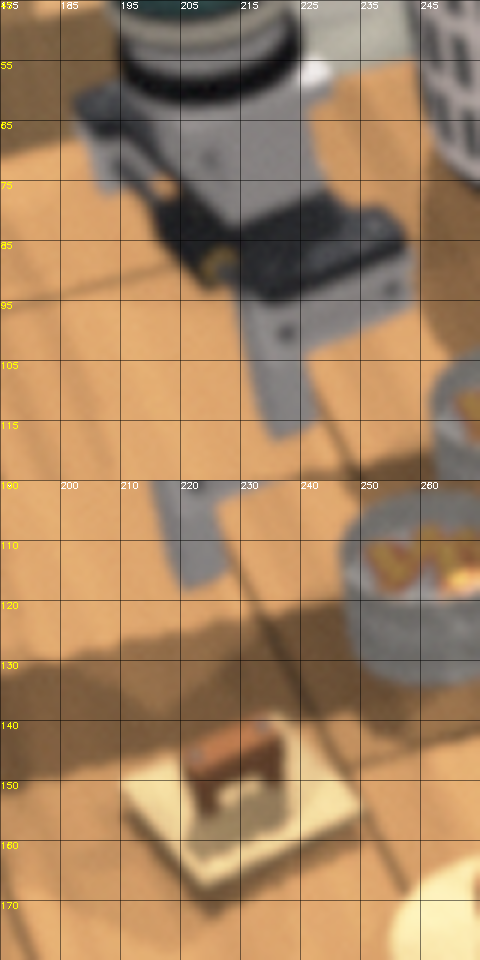

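View pics/g3t.png

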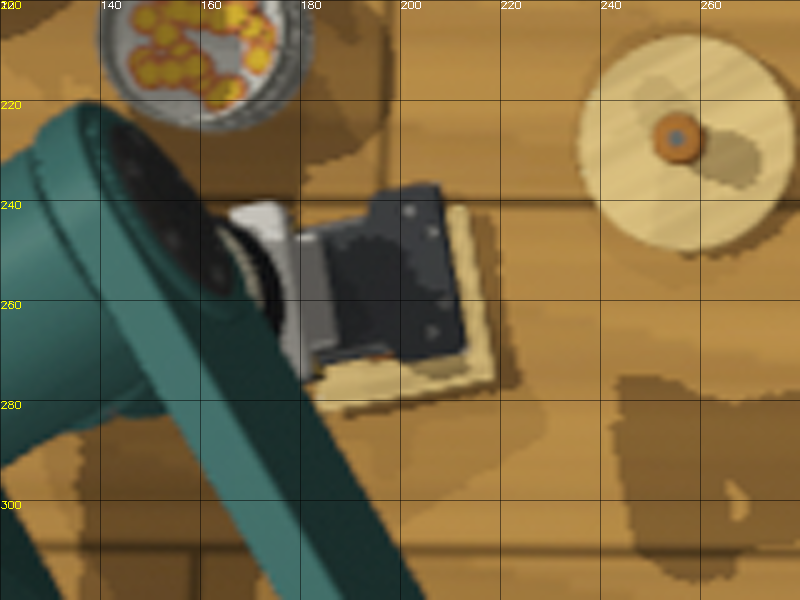

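The shut finger tip is at about (222,117) in the side view. The hand's dark plate has corners near (208,237) and (213,270) in the top view, and near (242,83) and (220,94) in the side view. I'll triangulate those.

```bash
python3 -c "
from h import *
print(ray('side',(222,116.5),.101),ray('side',(222,116.5),.14))
print(tri((213,270),(220,94)),tri((208,237),(242,83)))
R=ray('top',(213,270),.2);print(R,ray('top',(208,237),.2))
for X in [(.3797,.3131,.2)]: print(proj('top',X))
"
```

```text
[0.39106844 0.37091272 0.101     ] [0.38256644 0.31940101 0.14      ]
[0.36824789 0.21743918 0.28180641] [0.42941862 0.22831096 0.28783634]
[0.36278917 0.23608311 0.2       ] [0.43197013 0.24892616 0.2       ]
[176.8 261.6]
```

The tip lies on the right x, y only if its height is about .14 rather than .10. I'll check against the starting pictures, where the fingers show in both views.

```bash
python3 -c "
from h import *
a=cv2.imread('pics/side0.png');b=cv2.imread('pics/top0.png')
def g(b,x0,y0,w,h,f,out):
  im=cv2.resize(b[y0:y0+h,x0:x0+w],None,fx=f,fy=f,interpolation=cv2.INTER_CUBIC)
  for k in range(0,w,20):cv2.putText(im,str(x0+k),(k*f,8),0,.35,(255,255,255),1);im[:,k*f]//=2
  for k in range(0,h,20):cv2.putText(im,str(y0+k),(0,k*f+8),0,.35,(0,255,255),1);im[k*f]//=2
  cv2.imwrite(out,im)
g(b,0,300,120,100,6,'pics/h1.png');g(a,60,0,120,100,6,'pics/h2.png')
p=np.array([.2052,.5097,.166]);u=np.array([np.sin(2.759),-np.cos(2.759),0])
for n in('side','top'):
  for z in(0,.04,.1):
   for s in (-.047,0,.047):print(n,z,s,proj(n,p+[0,0,z]+s*u))
"
```

```text
side 0 -0.047 [137.  98.]
side 0 0 [140.6  88. ]
side 0 0.047 [144.   78.6]
side 0.04 -0.047 [132.5  85.6]
side 0.04 0 [136.3  75.8]
side 0.04 0.047 [139.9  66.4]
side 0.1 -0.047 [125.5  66. ]
side 0.1 0 [129.6  56.3]
side 0.1 0.047 [133.4  47. ]
top 0 -0.047 [106.3 351.4]
top 0 0 [ 86.4 342.8]
top 0 0.047 [ 66.6 334.2]
top 0.04 -0.047 [ 97.7 355.1]
top 0.04 0 [ 77.1 346.2]
top 0.04 0.047 [ 56.6 337.2]
top 0.1 -0.047 [ 83.6 361.3]
top 0.1 0 [ 61.7 351.7]
top 0.1 0.047 [ 39.9 342.2]
```

View pics/h1.png

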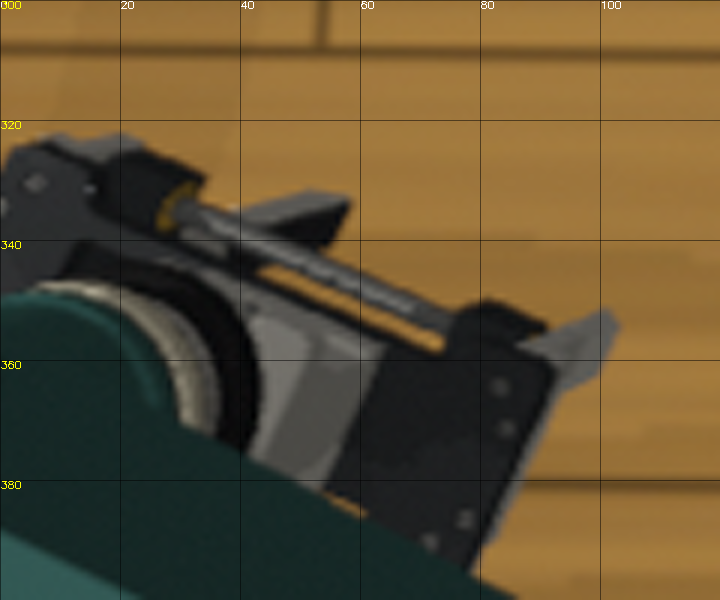

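View pics/h2.png

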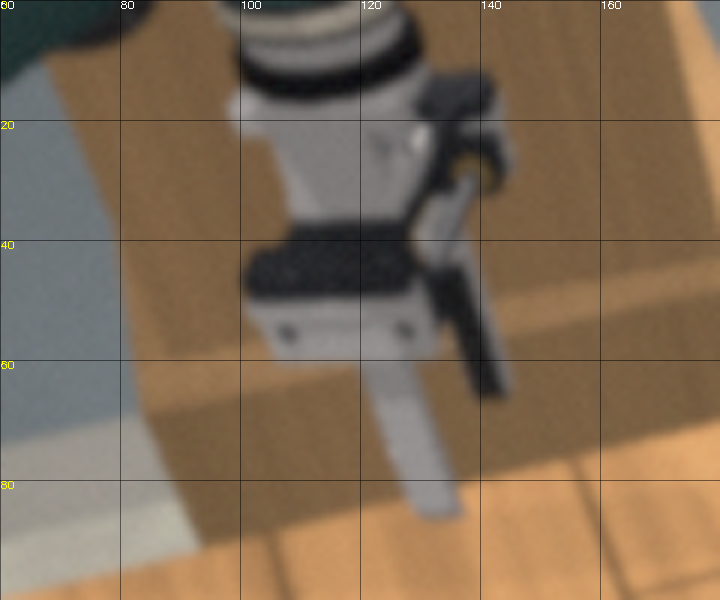

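```bash
python3 -c "
from h import *
a=tri((101,353),(133,85.5));b=tri((56,335),(141,65.5));print(a,b,(a+b)/2,np.hypot(*(a-b)[:2]))
"
```

```text
[0.19093863 0.45775371 0.21067716] [0.22686313 0.55417526 0.2071959 ] [0.20890088 0.50596448 0.20893653] 0.1028964734426807
```

The starting pictures agree: the real finger tips stand about 42 mm above the reported TCP, while x and y match within 4 mm. So the first try closed over the handle. I'll go down again about 40 mm lower, in stages, checking with a picture on the way.

Emit:
servo_tool:
  rows:
    - [[0,0,0.25],0]
    - [[0,0,0.5],0]
    - [[0,0,0.5],0]
    - [[0,0,0.5],0]
    - [[0,0,0.75],0]
    - [[0,0,1],0]
    - [[0,0,1],0]
    - [[0,0,1],0]
  grip: -0.3

```text
time: 4.12
tool_pos: [0.3794, 0.3122, 0.022]
ee_rot: [-3.141, -0.002, -2.934]
wrist_force: [0.3, -0.4, 0.4]
width: 0.0505
```

```bash
python3 -c "
from h import *
from bench import robot
plan(.380,.3125,-.017,3.349)
a=robot.snapshot('side')['pixels'][:,:,::-1].copy()
cv2.imwrite('pics/g4.png',cv2.resize(a[90:180,180:280],None,fx=6,fy=6,interpolation=2))"
```

```text
t 4.1 pos [0.3794 0.3122 0.022 ] yaw -2.934 q6 -1.21 w 0.0505 F [ 0.3 -0.4  0.4]
1 calls of [-0.008  0.002  0.488] turn 0.0
```

View pics/g4.png

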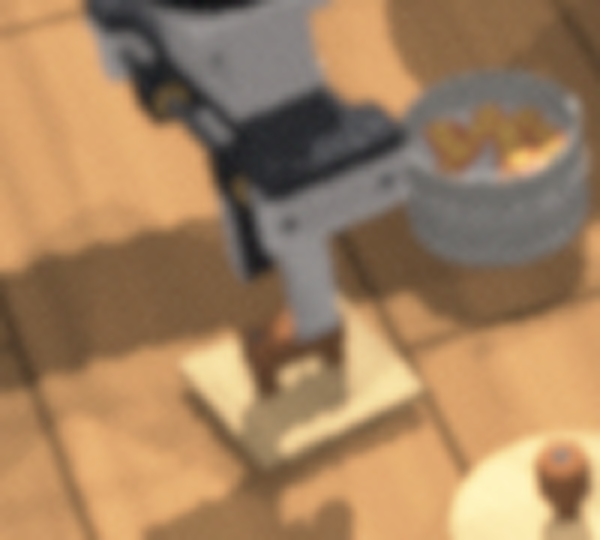

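The near finger tip at (232,146) is just above and in front of the bar, as the 42 mm offset predicts. I'll go down the rest and grip.

Emit:
servo_tool:
  rows:
    - [[-0.01,0,0.15],0]
    - [[-0.01,0,0.3],0]
    - [[-0.01,0,0.42],0]
    - [[-0.01,0,0.48],0]
    - [[-0.01,0,0.48],0]
    - [[-0.01,0,0.48],0]

```text
time: 4.67
tool_pos: [0.381, 0.3129, -0.0157]
ee_rot: [3.141, 0.001, -2.934]
wrist_force: [-0.2, 0.2, 0.2]
width: 0.0611
```

Emit:
servo_tool:
  rows:
    - [[0,0,0],0]
    - [[0,0,0],0]
    - [[0,0,0],0]
    - [[0,0,0],0]
    - [[0,0,0],0]
    - [[0,0,0],0]
    - [[0,0,0],0]
    - [[0,0,0],0]
  grip: 1

```text
time: 5.33
tool_pos: [0.3807, 0.3129, -0.0161]
ee_rot: [3.141, 0.0, -2.934]
wrist_force: [0.4, 0.8, 0.2]
width: 0.0201
```

```bash
python3 -c "
from h import *
from bench import robot
plan(.632,.2132,.12,2.922)
a=robot.snapshot('side')['pixels'][:,:,::-1].copy()
cv2.imwrite('pics/g5.png',cv2.resize(a[90:180,180:280],None,fx=6,fy=6,interpolation=2))"
```

```text
t 5.3 pos [ 0.3807  0.3129 -0.0161] yaw -2.934 q6 -1.21 w 0.0201 F [0.4 0.8 0.2]
3 calls of [-0.939 -0.622 -0.567] turn 0.272
```

View pics/g5.png

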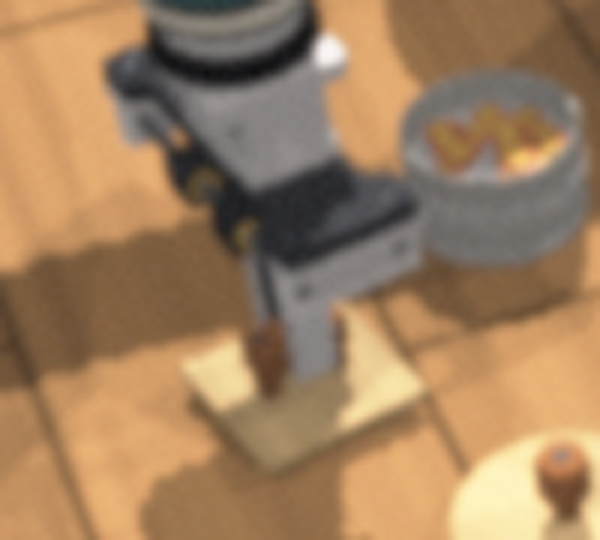

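The width is 20.1 mm, so the bar is held. The finger sits about 5 mm off the bar's middle. I'll lift and carry it to the square tin.

Emit:
servo_tool:
  rows:
    - [[0,0,-0.1],0]
    - [[0,0,-0.25],0]
    - [[0,0,-0.5],0]
    - [[0,0,-0.75],0]
    - [[0,0,-1],0]
    - [[0,0,-1],0]

```text
time: 5.88
tool_pos: [0.3834, 0.3143, 0.0688]
ee_rot: [3.139, 0.008, -2.934]
wrist_force: [0.4, 0.3, 0.5]
width: 0.02
```

```bash
python3 -c "
from h import *
plan(.632,.216,.080,2.922)"
```

```text
t 5.9 pos [0.3834 0.3143 0.0688] yaw -2.934 q6 -1.21 w 0.02 F [0.4 0.3 0.5]
3 calls of [-0.929 -0.615 -0.047] turn 0.272
```

Emit:
servo_tool:
  rows:
    - [[-0.15,-0.1,-0.02],0]
    - [[-0.4,-0.27,-0.04],0]
    - [[-0.65,-0.43,-0.06],0]
    - [[-0.94,-0.62,-0.07],0]

```text
time: 6.22
tool_pos: [0.4647, 0.2785, 0.0676]
ee_rot: [-3.141, -0.003, -2.933]
wrist_force: [-0.5, 0.3, -0.8]
width: 0.0199
```

Emit:
servo_tool:
  rows:
    - [[-0.25,-0.15,-0.02],0]
    - [[-0.48,-0.32,-0.04],0]
    - [[-0.71,-0.47,-0.06],0]
    - [[-0.94,-0.62,-0.07],0]

```text
time: 6.55
tool_pos: [0.5491, 0.2447, 0.0726]
ee_rot: [-3.141, -0.003, -2.935]
wrist_force: [-0.9, -0.0, -1.2]
width: 0.0196
```

Emit:
servo_tool:
  rows:
    - [[-0.25,-0.15,-0.02],0.07]
    - [[-0.48,-0.32,-0.04],0.14]
    - [[-0.71,-0.47,-0.06],0.2]
    - [[-0.86,-0.57,-0.07],0.25]
    - [[-0.94,-0.62,-0.07],0.272]
    - [[-0.94,-0.62,-0.07],0.272]
    - [[-0.94,-0.62,-0.07],0.272]
    - [[-0.94,-0.62,-0.07],0.272]

```text
time: 7.22
tool_pos: [0.6312, 0.2132, 0.079]
ee_rot: [-3.14, -0.003, 2.923]
wrist_force: [-0.1, -0.3, -1.8]
width: 0.0196
```

```bash
cat >> h.py <<'E'
def two(c1,c2,out,h=32):
    from bench import robot
    T=[]
    for n,c in(('side',c1),('top',c2)):
        a=robot.snapshot(n)['pixels'][:,:,::-1].copy();f=6
        a=cv2.resize(a[c[1]-h:c[1]+h,c[0]-h:c[0]+h],None,fx=f,fy=f,interpolation=2)
        for k in range(0,2*h,10):
            cv2.putText(a,str(c[0]-h+k),(k*f,8),0,.3,(255,255,255),1);cv2.putText(a,str(c[1]-h+k),(0,k*f+8),0,.3,(0,255,255),1)
            a[:, k*f]=a[:,k*f]//2; a[k*f]=a[k*f]//2
        T.append(a)
    cv2.imwrite(out,np.hstack(T))
E
python3 -c "
from h import *
plan(.632,.216,.028,2.922)
two((320,135),(235,155),'pics/p1.png')"
```

```text
t 7.2 pos [0.6312 0.2132 0.079 ] yaw 2.923 q6 -1.11 w 0.0196 F [-0.1 -0.3 -1.8]
1 calls of [-0.002  0.036  0.637] turn 0.001
```

View pics/p1.png

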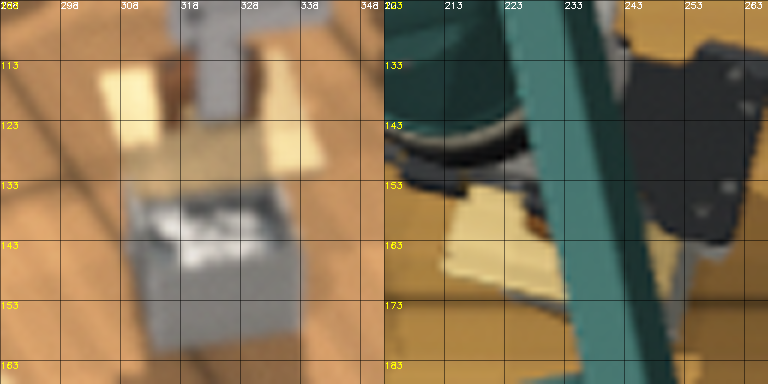

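The side view shows the lid plate above the tin with corners about (304,113), (309,136), (342,129) and (333,109). I'll put these on the plate's plane and compare with the tin.

```bash
python3 -c "
from h import *
def c(n,ps,z):
  X=np.array([ray(n,p,z)[:2] for p in ps]);d=np.roll(X,-1,0)-X
  print(n,X.mean(0).round(4),np.hypot(*d.T).round(4),(np.arctan2(d[:,1],d[:,0])%(np.pi/2)).round(3))
ps=[(304,113),(309,136),(342,129),(333.5,108)]
for z in(.103,.109): c('side',ps,z)
print(ray('top',(212.5,169),.109))
c('side',[(333.5,129.5),(338.5,145),(313,148),(308.3,132)],.05)
print(proj('side',(.6312,.2132,.109)))
"
```

```text
side [0.6383 0.2268] [0.102  0.0942 0.0969 0.087 ] [1.301 1.446 1.369 1.395]
side [0.6352 0.2199] [0.1013 0.0935 0.0962 0.0863] [1.301 1.446 1.369 1.395]
[0.59483695 0.26480457 0.109     ]
side [0.636  0.2151] [0.0694 0.0725 0.0711 0.0739] [1.331 1.304 1.348 1.28 ]
[321.8 123. ]
```

Emit:
servo_tool:
  rows:
    - [[0,0,0.15],0]
    - [[0,0,0.3],0]
    - [[0,0,0.4],0]
    - [[0,0,0.45],0]
    - [[0,0,0.45],0]
    - [[0,0,0.45],0]

```text
time: 7.82
tool_pos: [0.6316, 0.2136, 0.0438]
ee_rot: [-3.141, -0.001, 2.922]
wrist_force: [1.3, 1.3, -0.1]
width: 0.02
```

```bash
python3 -c "
from h import *
plan(.632,.216,.028,2.922)
two((320,135),(235,155),'pics/p2.png')"
```

```text
t 7.8 pos [0.6316 0.2136 0.0438] yaw 2.922 q6 -1.11 w 0.02 F [ 1.3  1.3 -0.1]
1 calls of [0.002 0.03  0.198] turn 0.0
```

View pics/p2.png

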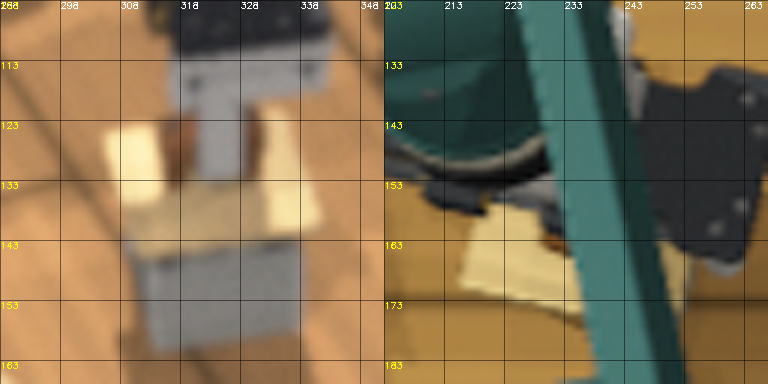

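The plate's corners in the side view are now near (305,122), (309.5,145), (341.5,139) and (333.5,118).

```bash
python3 -c "
from h import *
def c(n,ps,z):
  X=np.array([ray(n,p,z)[:2] for p in ps]);d=np.roll(X,-1,0)-X
  print(n,X.mean(0).round(4),np.hypot(*d.T).round(4),(np.arctan2(d[:,1],d[:,0])%(np.pi/2)).round(3))
c('side',[(305,122),(309.5,145),(341.5,139),(333.5,118)],.074)
# expected corners if plate centred on tin
for (cx,cy) in [(.633,.2135)]:
  for sx,sy in[(1,1),(1,-1),(-1,-1),(-1,1)]:
    a=-.22;v=np.array([cx+.044*(sx*np.cos(a)-sy*np.sin(a)),cy+.044*(sx*np.sin(a)+sy*np.cos(a)),.074]);print(proj('side',v),proj('top',v))
"
```

```text
side [0.6361 0.2211] [0.1013 0.0915 0.0957 0.0842] [1.289 1.406 1.36  1.347]
[334.3 120.8] [224.3 134.9]
[341.4 140.3] [259.4 142.9]
[310.1 145. ] [250.6 177.8]
[304.3 125.1] [215.3 169.7]
```

The lid is within about 4 mm of centred, slightly toward +y, and in line. I'll nudge it 3 mm in y, lower it and release.

Emit:
servo_tool:
  rows:
    - [[0,-0.03,0.03],0]
    - [[0,-0.04,0.08],0]
    - [[0,-0.04,0.13],0]
    - [[0,-0.04,0.18],0]
    - [[0,-0.04,0.2],0]
    - [[0,-0.04,0.2],0]
    - [[0,-0.04,0.2],0]

```text
time: 8.5
tool_pos: [0.6312, 0.2105, 0.0283]
ee_rot: [-3.141, -0.001, 2.922]
wrist_force: [0.1, 0.1, -1.0]
width: 0.02
```

```bash
python3 -c "
from h import *
plan(.632,.213,.026,2.922)
two((320,135),(235,155),'pics/p3.png')"
```

```text
t 8.5 pos [0.6312 0.2105 0.0283] yaw 2.922 q6 -1.11 w 0.02 F [ 0.1  0.1 -1. ]
1 calls of [-0.002  0.033  0.028] turn 0.0
```

View pics/p3.png

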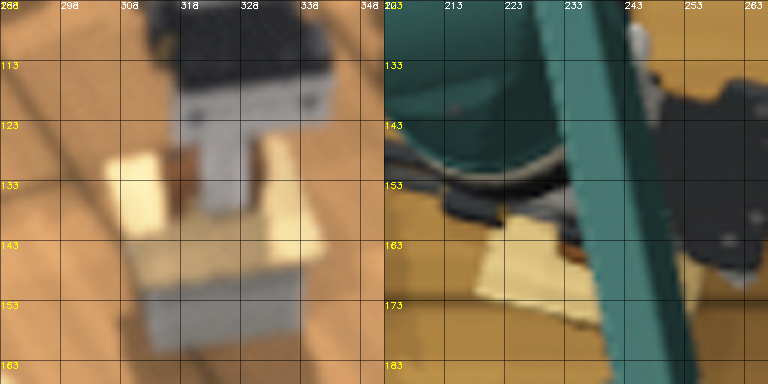

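The plate is close above the rim and centred, at about (324,137) in the side view. I'll lower it a few mm more, then open.

Emit:
servo_tool:
  rows:
    - [[0,0,0.02],0]
    - [[0,0,0.04],0]
    - [[0,0,0.05],0]
    - [[0,0,0.05],0]

```text
time: 8.93
tool_pos: [0.6319, 0.2106, 0.0259]
ee_rot: [3.141, 0.001, 2.922]
wrist_force: [-1.0, 0.2, 4.0]
width: 0.0199
```

Emit:
servo_tool:
  rows:
    - [[0,0,0],0]
    - [[0,0,0],0]
    - [[0,0,0],0]
    - [[0,0,0],0]
    - [[0,0,0],0]
    - [[0,0,-0.15],0]
    - [[0,0,-0.4],0]
    - [[0,0,-0.7],0]
    - [[0,0,-1],0]
  grip: -0.3

```text
time: 9.68
tool_pos: [0.6311, 0.2104, 0.1058]
ee_rot: [-3.141, -0.001, 2.922]
wrist_force: [0.9, 0.1, -0.1]
width: 0.0611
```

```bash
python3 -c "
from h import *
plan(.459,.173,.09,2.922)
two((320,135),(235,155),'pics/p4.png')"
```

```text
t 9.7 pos [0.6311 0.2104 0.1058] yaw 2.922 q6 -1.11 w 0.0611 F [ 0.9  0.1 -0.1]
2 calls of [ 0.999 -0.462  0.099] turn 0.0
```

View pics/p4.png

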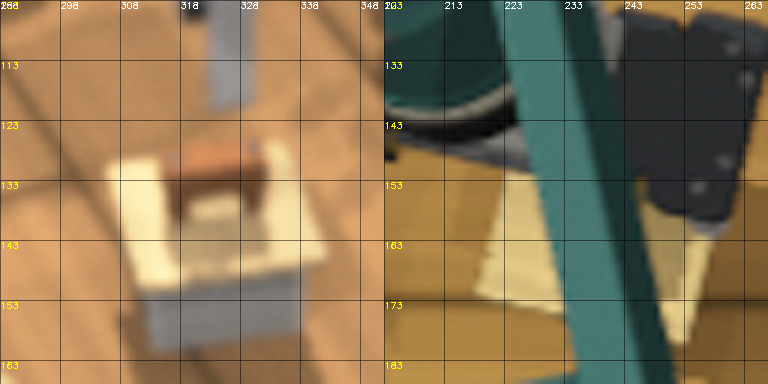

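The square lid lies flat on its tin, with 4 N contact at exactly the expected height. Next is the wide lid. The camera frame and arm frame differ by about (4, -4) mm, so I'm correcting for that.

Emit:
servo_tool:
  rows:
    - [[0.2,-0.1,0],0]
    - [[0.45,-0.2,0],0]
    - [[0.7,-0.32,0],0]
    - [[1,-0.46,0.1],0]

```text
time: 10.12
tool_pos: [0.5456, 0.192, 0.0974]
ee_rot: [3.14, 0.002, 2.922]
wrist_force: [-0.4, 0.3, 0.8]
width: 0.0615
```

Emit:
servo_tool:
  rows:
    - [[0.25,-0.12,0],0]
    - [[0.5,-0.23,0],0]
    - [[0.75,-0.35,0],0]
    - [[0.92,-0.42,0.1],0]
    - [[1,-0.46,0.2],0]
    - [[1,-0.46,0.2],0]
    - [[1,-0.46,0.2],0]

```text
time: 10.7
tool_pos: [0.4586, 0.1733, 0.0801]
ee_rot: [-3.141, -0.001, 2.922]
wrist_force: [-0.6, 0.4, 0.2]
width: 0.0608
```

```bash
python3 -c "
from h import *
plan(.459,.173,.022,2.922)
two((275,165),(250,225),'pics/w1.png')"
```

```text
t 10.7 pos [0.4586 0.1733 0.0801] yaw 2.922 q6 -1.11 w 0.0608 F [-0.6  0.4  0.2]
1 calls of [-0.006 -0.003  0.726] turn 0.0
```

View pics/w1.png

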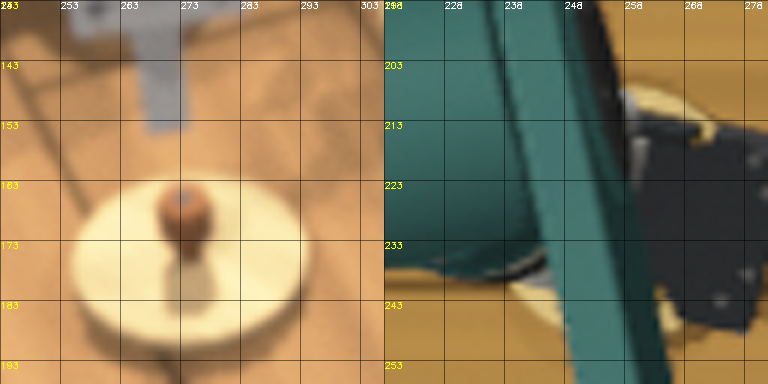

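The fingers are above the knob, which stands at (273,168) in the side view, with the near tip at (271,153). I'll go down and grip.

Emit:
servo_tool:
  rows:
    - [[0,0,0.2],0]
    - [[0,0,0.45],0]
    - [[0,0,0.65],0]
    - [[0,0,0.75],0]
    - [[0,0,0.75],0]

```text
time: 11.22
tool_pos: [0.4582, 0.1732, 0.0186]
ee_rot: [-3.14, -0.004, 2.922]
wrist_force: [-0.6, -0.5, 0.9]
width: 0.0613
```

```bash
python3 -c "
from h import *
plan(.459,.173,-.016,2.922)
two((275,165),(250,225),'pics/w2.png')"
```

```text
t 11.2 pos [0.4582 0.1732 0.0186] yaw 2.922 q6 -1.11 w 0.0613 F [-0.6 -0.5  0.9]
1 calls of [-0.01   0.     0.432] turn -0.0
```

View pics/w2.png

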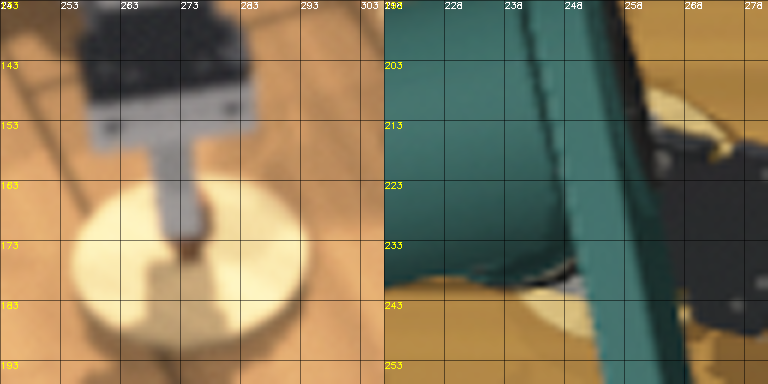

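Emit:
servo_tool:
  rows:
    - [[-0.03,0,0.15],0]
    - [[-0.03,0,0.3],0]
    - [[-0.03,0,0.4],0]
    - [[-0.03,0,0.45],0]
    - [[-0.03,0,0.45],0]

```text
time: 11.73
tool_pos: [0.4609, 0.1728, -0.0165]
ee_rot: [-3.141, -0.002, 2.922]
wrist_force: [0.2, 0.1, 0.2]
width: 0.0612
```

Emit:
servo_tool:
  rows:
    - [[0,0,0],0]
    - [[0,0,0],0]
    - [[0,0,0],0]
    - [[0,0,0],0]
    - [[0,0,0],0]
    - [[0,0,0],0]
    - [[0,0,0],0]
  grip: 1

```text
time: 12.32
tool_pos: [0.4618, 0.1729, -0.0151]
ee_rot: [3.142, 0.001, 2.922]
wrist_force: [-0.7, -1.1, 0.9]
width: 0.0257
```

Emit:
servo_tool:
  rows:
    - [[0,0,-0.1],0]
    - [[0,0,-0.25],0]
    - [[0,0,-0.5],0]
    - [[0,0,-0.75],0]
    - [[0,0,-1],0]
    - [[0,0,-1],0]
    - [[0,0,-1],0]

```text
time: 12.9
tool_pos: [0.4626, 0.1733, 0.0658]
ee_rot: [3.14, 0.003, 2.922]
wrist_force: [-0.3, -0.3, -0.8]
width: 0.0255
```

```bash
python3 -c "
from h import *
plan(.512,.408,.074,2.922)
two((275,150),(250,225),'pics/w3.png')"
```

```text
t 12.9 pos [0.4626 0.1733 0.0658] yaw 2.922 q6 -1.11 w 0.0255 F [-0.3 -0.3 -0.8]
3 calls of [ 0.012  0.999 -0.034] turn 0.0
```

View pics/w3.png

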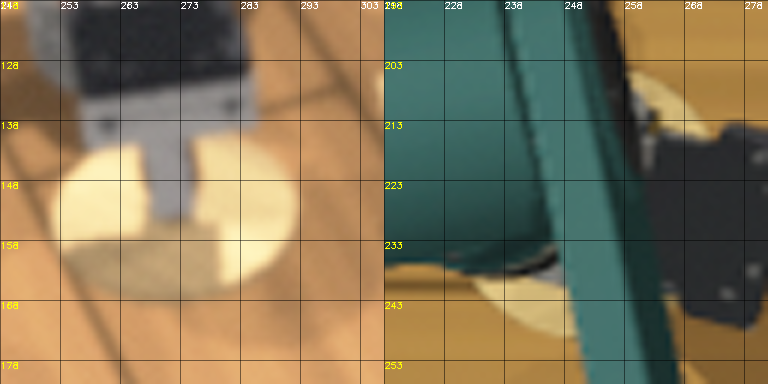

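The wide lid is held, with a width of 25.7 mm. I'll carry it to the wide tin.

Emit:
servo_tool:
  rows:
    - [[0,0.2,0],0]
    - [[0.01,0.45,0],0]
    - [[0.01,0.72,-0.02],0]
    - [[0.01,1,-0.03],0]

```text
time: 13.33
tool_pos: [0.477, 0.2513, 0.0648]
ee_rot: [-3.139, -0.003, 2.921]
wrist_force: [0.6, 0.3, -0.1]
width: 0.0253
```

Emit:
servo_tool:
  rows:
    - [[0,0.25,0],0]
    - [[0.01,0.5,0],0]
    - [[0.01,0.75,-0.02],0]
    - [[0.01,1,-0.03],0]

```text
time: 13.67
tool_pos: [0.4936, 0.3298, 0.0669]
ee_rot: [-3.139, -0.003, 2.922]
wrist_force: [-0.8, -0.6, -0.5]
width: 0.0254
```

Emit:
servo_tool:
  rows:
    - [[0,0.25,0],0]
    - [[0,0.5,0],0]
    - [[0,0.75,0],0]
    - [[0,0.9,0],0]
    - [[0,1,0],0]
    - [[0,1,0],0]
    - [[0,1,0],0]
    - [[0,1,0],0]

```text
time: 14.33
tool_pos: [0.5119, 0.4065, 0.0686]
ee_rot: [-3.14, -0.001, 2.922]
wrist_force: [0.2, -0.2, -0.7]
width: 0.0253
```

```bash
python3 -c "
from h import *
plan(.5135,.409,.046,2.922)
two((262,105),(160,207),'pics/w4.png')"
```

```text
t 14.3 pos [0.5119 0.4065 0.0686] yaw 2.922 q6 -0.77 w 0.0253 F [ 0.2 -0.2 -0.7]
1 calls of [-0.013  0.035  0.282] turn -0.0
```

View pics/w4.png

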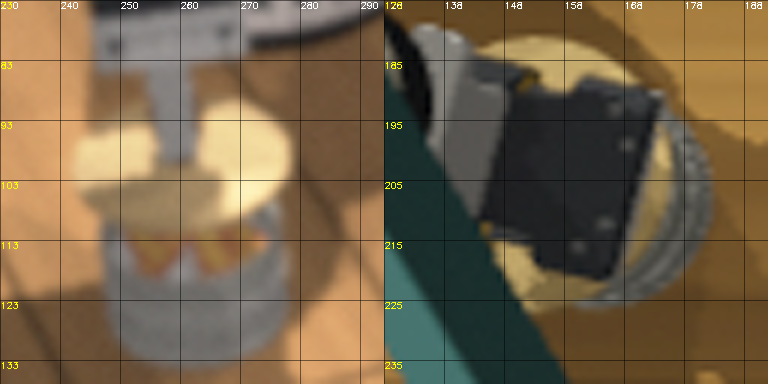

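The lid covers the tin's far part in the side view, with its ellipse at x 242–279. I'll lower it close to the rim and compare.

Emit:
servo_tool:
  rows:
    - [[0,0.02,0.1],0]
    - [[-0.01,0.03,0.2],0]
    - [[-0.01,0.03,0.28],0]
    - [[-0.01,0.03,0.28],0]
    - [[-0.01,0.03,0.28],0]

```text
time: 14.85
tool_pos: [0.5128, 0.4091, 0.0456]
ee_rot: [-3.14, -0.002, 2.922]
wrist_force: [0.0, 0.1, -0.8]
width: 0.0254
```

```bash
python3 -c "
from h import *
plan(.5135,.409,.031,2.922)
t=np.linspace(0,2*np.pi,60)
for n in('side','top'):
  q=np.array([proj(n,(.5155+.054*np.cos(a),.4048+.054*np.sin(a),.076)) for a in t]);print(n,q.min(0),q.max(0))
two((262,105),(160,207),'pics/w5.png')"
```

```text
t 14.8 pos [0.5128 0.4091 0.0456] yaw 2.922 q6 -0.76 w 0.0254 F [ 0.   0.1 -0.8]
1 calls of [-0.008  0.     0.182] turn 0.0
side [242.2  95. ] [278.3 116.9]
top [133.5 181.5] [178.6 226.3]
```

View pics/w5.png

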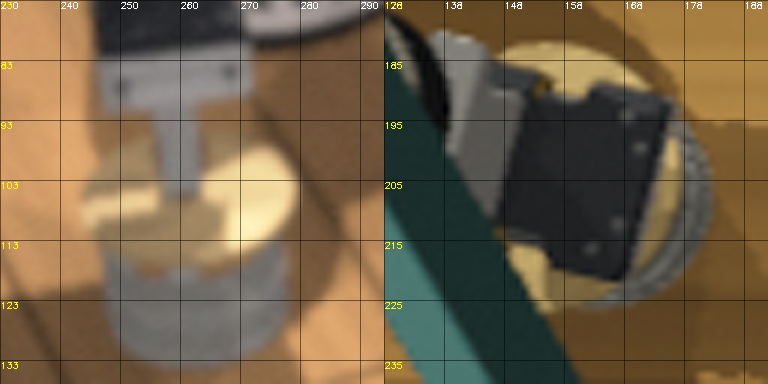

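The ellipse (x 243–280, bottom about 117) matches the expected centred one (242–278, 95–117) to about 1 px. I'll lower and release.

Emit:
servo_tool:
  rows:
    - [[0,0,0.05],0]
    - [[0,0,0.1],0]
    - [[0,0,0.15],0]
    - [[0,0,0.18],0]
    - [[0,0,0.19],0]
    - [[0,0,0.19],0]

```text
time: 15.45
tool_pos: [0.5134, 0.4097, 0.032]
ee_rot: [-3.142, -0.0, 2.922]
wrist_force: [-0.5, -0.6, 0.2]
width: 0.0255
```

Emit:
servo_tool:
  rows:
    - [[0,0,0],0]
    - [[0,0,0],0]
    - [[0,0,0],0]
    - [[0,0,0],0]
    - [[0,0,0],0]
    - [[0,0,-0.15],0]
    - [[0,0,-0.4],0]
    - [[0,0,-0.7],0]
    - [[0,0,-1],0]
  grip: -0.3

```text
time: 16.2
tool_pos: [0.5133, 0.4095, 0.1131]
ee_rot: [-3.141, -0.0, 2.922]
wrist_force: [0.0, -0.2, 0.6]
width: 0.0612
```

```bash
python3 -c "
from h import *
plan(.486,.003,.08,2.922)
two((262,105),(160,207),'pics/w6.png')"
```

```text
t 16.2 pos [0.5133 0.4095 0.1131] yaw 2.922 q6 -0.76 w 0.0612 F [ 0.  -0.2  0.6]
6 calls of [-0.129 -0.839  0.069] turn 0.0
```

View pics/w6.png

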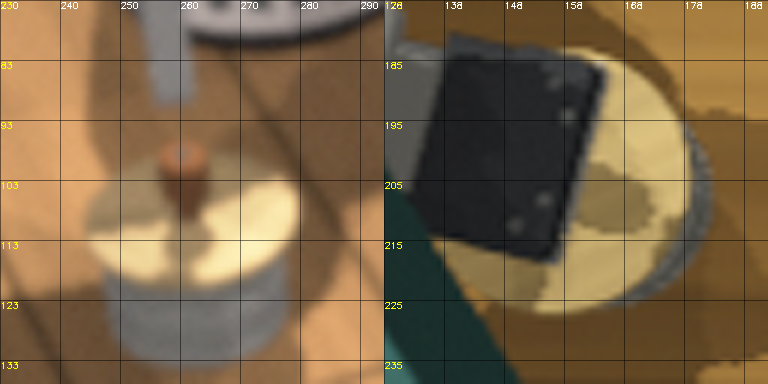

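The wide lid is seated flat, its ellipse symmetric about the tin. Next is the small lid.

Emit:
servo_tool:
  rows:
    - [[-0.04,-0.25,0],0]
    - [[-0.08,-0.5,0],0]
    - [[-0.12,-0.75,0],0]
    - [[-0.155,-1,0],0]

```text
time: 16.63
tool_pos: [0.5077, 0.328, 0.111]
ee_rot: [-3.141, -0.001, 2.923]
wrist_force: [1.2, 0.8, -0.5]
width: 0.0615
```

Emit:
servo_tool:
  rows:
    - [[-0.04,-0.25,0],0]
    - [[-0.08,-0.5,0],0]
    - [[-0.12,-0.75,0],0]
    - [[-0.155,-1,0],0]

```text
time: 16.97
tool_pos: [0.5024, 0.247, 0.1112]
ee_rot: [-3.141, -0.001, 2.922]
wrist_force: [0.1, -0.2, 0.3]
width: 0.0615
```

Emit:
servo_tool:
  rows:
    - [[-0.04,-0.25,0],0]
    - [[-0.08,-0.5,0],0]
    - [[-0.12,-0.75,0],0]
    - [[-0.155,-1,0],0]

```text
time: 17.3
tool_pos: [0.4971, 0.1663, 0.1112]
ee_rot: [-3.141, -0.001, 2.922]
wrist_force: [0.4, -0.0, -0.6]
width: 0.061
```

Emit:
servo_tool:
  rows:
    - [[-0.04,-0.25,0],0]
    - [[-0.08,-0.5,0],0]
    - [[-0.12,-0.75,0],0]
    - [[-0.155,-1,0],0]

```text
time: 17.63
tool_pos: [0.4917, 0.0856, 0.1113]
ee_rot: [-3.141, -0.001, 2.922]
wrist_force: [0.1, -0.0, 0.8]
width: 0.0609
```

Emit:
servo_tool:
  rows:
    - [[-0.04,-0.25,0.1],0]
    - [[-0.08,-0.5,0.2],0]
    - [[-0.12,-0.75,0.4],0]
    - [[-0.155,-0.95,0.6],0]
    - [[-0.155,-1,0.7],0]
    - [[-0.155,-1,0.7],0]
    - [[-0.155,-1,0.7],0]

```text
time: 18.22
tool_pos: [0.4865, 0.0063, 0.0554]
ee_rot: [3.141, -0.001, 2.922]
wrist_force: [0.5, 0.3, 0.1]
width: 0.0611
```

```bash
python3 -c "
from h import *
plan(.486,.003,.02,2.922)
two((305,195),(325,219),'pics/k1.png')"
```

```text
t 18.2 pos [0.4865 0.0063 0.0554] yaw 2.922 q6 -1.46 w 0.0611 F [0.5 0.3 0.1]
1 calls of [-0.003 -0.042  0.443] turn -0.0
```

View pics/k1.png

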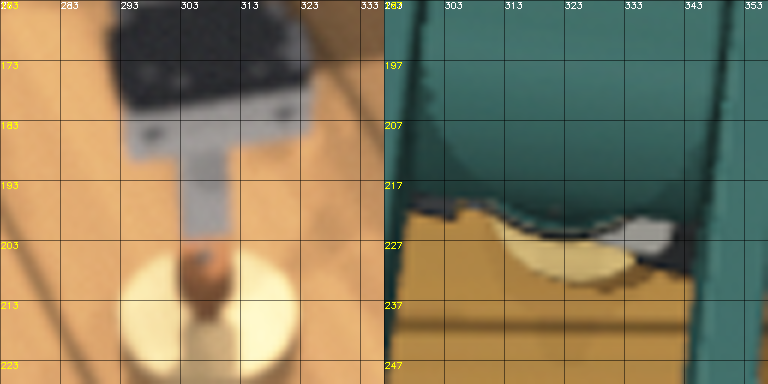

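The near finger at (306,201) is in line with the knob at (306,207). I'll descend and grip.

Emit:
servo_tool:
  rows:
    - [[0,-0.04,0.05],0]
    - [[0,-0.04,0.25],0]
    - [[0,-0.04,0.5],0]
    - [[0,-0.04,0.75],0]
    - [[0,-0.04,0.89],0]
    - [[0,-0.04,0.89],0]
    - [[0,-0.04,0.89],0]

```text
time: 18.9
tool_pos: [0.4862, 0.003, -0.0154]
ee_rot: [3.142, -0.001, 2.923]
wrist_force: [-0.0, 0.6, -0.8]
width: 0.0612
```

Emit:
servo_tool:
  rows:
    - [[0,0,0],0]
    - [[0,0,0],0]
    - [[0,0,0],0]
    - [[0,0,0],0]
    - [[0,0,0],0]
    - [[0,0,0],0]
    - [[0,0,0],0]
  grip: 1

```text
time: 19.48
tool_pos: [0.4866, 0.0025, -0.015]
ee_rot: [-3.142, 0.001, 2.922]
wrist_force: [-0.8, -0.7, 2.8]
width: 0.0254
```

Emit:
servo_tool:
  rows:
    - [[0,0,-0.1],0]
    - [[0,0,-0.25],0]
    - [[0,0,-0.5],0]
    - [[0,0,-0.75],0]
    - [[0,0,-1],0]
    - [[0,0,-1],0]
    - [[0,0,-1],0]

```text
time: 20.07
tool_pos: [0.4873, 0.0026, 0.0658]
ee_rot: [3.141, 0.003, 2.922]
wrist_force: [-0.3, -0.8, -1.1]
width: 0.0252
```

```bash
python3 -c "
from h import *
plan(.372,-.3065,.09,2.922)
two((308,190),(325,219),'pics/k2.png')"
```

```text
t 20.1 pos [0.4873 0.0026 0.0658] yaw 2.922 q6 -1.46 w 0.0252 F [-0.3 -0.8 -1.1]
5 calls of [ 0.113 -0.817 -0.061] turn 0.0
```

View pics/k2.png

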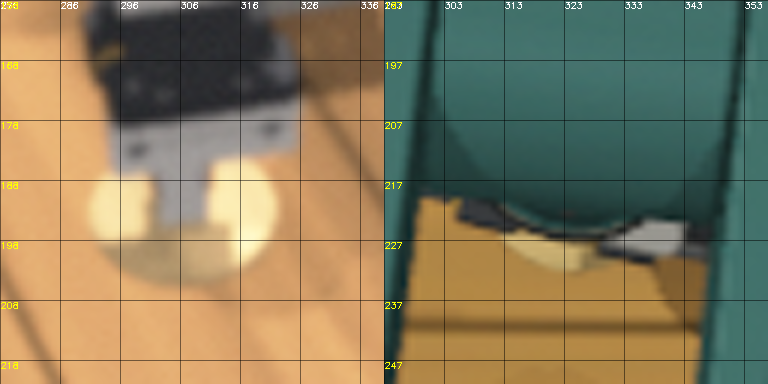

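The small lid is held. I'll carry it to the small tin.

Emit:
servo_tool:
  rows:
    - [[0.02,-0.15,-0.05],0]
    - [[0.05,-0.35,-0.1],0]
    - [[0.08,-0.6,-0.2],0]
    - [[0.11,-0.82,-0.3],0]

```text
time: 20.5
tool_pos: [0.4615, -0.0605, 0.0871]
ee_rot: [-3.141, -0.004, 2.923]
wrist_force: [-0.1, -0.6, -1.5]
width: 0.0254
```

Emit:
servo_tool:
  rows:
    - [[0.02,-0.2,0],0]
    - [[0.05,-0.4,0],0]
    - [[0.08,-0.61,0],0]
    - [[0.11,-0.82,0],0]

```text
time: 20.83
tool_pos: [0.4389, -0.1226, 0.0874]
ee_rot: [3.142, -0.003, 2.922]
wrist_force: [0.3, -0.4, -0.2]
width: 0.0257
```

Emit:
servo_tool:
  rows:
    - [[0.02,-0.2,0],0]
    - [[0.05,-0.4,0],0]
    - [[0.08,-0.61,0],0]
    - [[0.11,-0.82,0],0]

```text
time: 21.17
tool_pos: [0.416, -0.1845, 0.0873]
ee_rot: [3.141, -0.003, 2.922]
wrist_force: [0.4, 0.6, -0.5]
width: 0.0256
```

Emit:
servo_tool:
  rows:
    - [[0.02,-0.2,0],0]
    - [[0.05,-0.4,0],0]
    - [[0.08,-0.61,0],0]
    - [[0.11,-0.82,0],0]

```text
time: 21.5
tool_pos: [0.393, -0.2465, 0.0872]
ee_rot: [3.141, -0.003, 2.922]
wrist_force: [-0.1, -0.8, -0.4]
width: 0.0248
```

Emit:
servo_tool:
  rows:
    - [[0.02,-0.2,0],0]
    - [[0.05,-0.4,0],0]
    - [[0.08,-0.61,0],0]
    - [[0.11,-0.75,0],0]
    - [[0.11,-0.82,0],0]
    - [[0.11,-0.82,0],0]
    - [[0.11,-0.82,0],0]

```text
time: 22.08
tool_pos: [0.3717, -0.3075, 0.0881]
ee_rot: [3.14, -0.001, 2.922]
wrist_force: [0.2, -0.0, -0.7]
width: 0.0255
```

```bash
python3 -c "
from h import *
plan(.372,-.3065,.06,2.922)
for z in(.07,.076):print(ray('top',(456.7,266.25),z),ray('side',(315,321.3),z))
two((315,310),(455,266),'pics/k3.png')"
```

```text
t 22.1 pos [ 0.3717 -0.3075  0.0881] yaw 2.922 q6 -2.16 w 0.0255 F [ 0.2 -0.  -0.7]
1 calls of [-0.001  0.013  0.351] turn -0.0
[ 0.37329598 -0.31169529  0.07      ] [ 0.37810458 -0.30794406  0.07      ]
[ 0.37337585 -0.31003018  0.076     ] [ 0.37693269 -0.31090144  0.076     ]
```

View pics/k3.png

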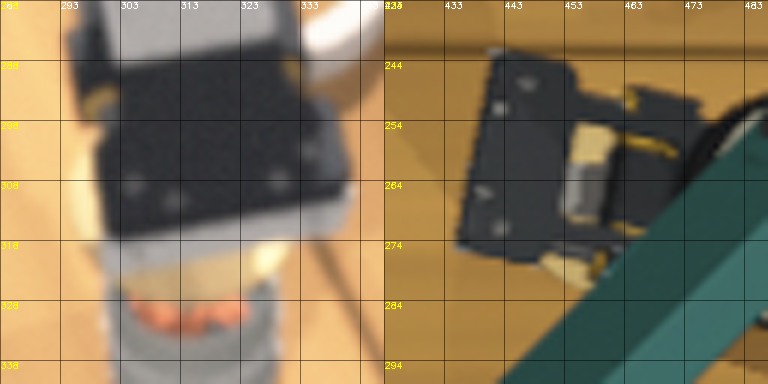

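The hand hides most of the lid. Its front edge shows near (312,328) in the side view. I'll lower it toward the rim and compare with the expected ellipse.

Emit:
servo_tool:
  rows:
    - [[-0.01,0,0.1],0]
    - [[-0.02,0,0.2],0]
    - [[-0.02,0,0.3],0]
    - [[-0.02,0,0.36],0]
    - [[-0.02,0,0.36],0]
    - [[-0.02,0,0.36],0]

```text
time: 22.68
tool_pos: [0.3732, -0.3077, 0.0589]
ee_rot: [3.141, -0.001, 2.922]
wrist_force: [-0.0, -0.7, -0.4]
width: 0.0253
```

```bash
python3 -c "
from h import *
plan(.373,-.3065,.046,2.922)
t=np.linspace(0,2*np.pi,60)
for n in('side','top'):
  q=np.array([proj(n,(.3755+.038*np.cos(a),-.310+.038*np.sin(a),.089)) for a in t]);print(n,q.min(0),q.max(0))
two((315,315),(455,266),'pics/k4.png')"
```

```text
t 22.7 pos [ 0.3732 -0.3077  0.0589] yaw 2.922 q6 -2.16 w 0.0253 F [-0.  -0.7 -0.4]
1 calls of [0.006 0.014 0.162] turn 0.0
side [294.7 301. ] [333.3 336. ]
top [441.9 249. ] [474.6 281.9]
```

View pics/k4.png

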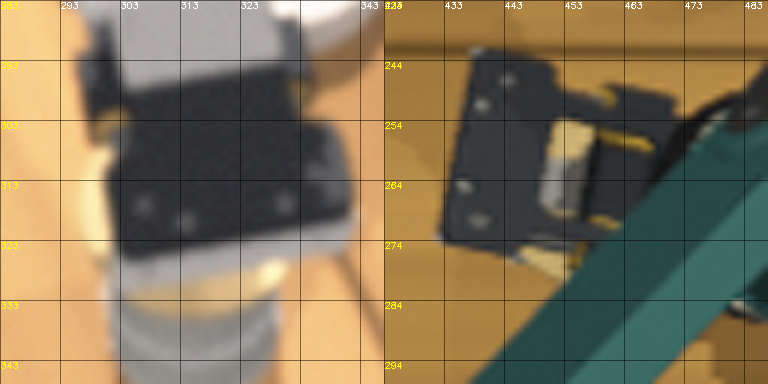

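The lid's left edge is at about 296 and its bottom at about 336 (expected 295 and 336), and in the top view its bottom is at about 281 (expected 282). It is centred within about 3 mm, so I'll lower and release.

Emit:
servo_tool:
  rows:
    - [[0.01,0,0.05],0]
    - [[0.01,0,0.1],0]
    - [[0.01,0,0.14],0]
    - [[0.01,0,0.17],0]
    - [[0.01,0,0.17],0]
    - [[0.01,0,0.17],0]

```text
time: 23.28
tool_pos: [0.3728, -0.3081, 0.0469]
ee_rot: [-3.141, 0.0, 2.922]
wrist_force: [-1.1, 1.7, 4.9]
width: 0.026
```

Emit:
servo_tool:
  rows:
    - [[0,0,0],0]
    - [[0,0,0],0]
    - [[0,0,0],0]
    - [[0,0,0],0]
    - [[0,0,0],0]
    - [[0,0,-0.15],0]
    - [[0,0,-0.4],0]
    - [[0,0,-0.7],0]
    - [[0,0,-1],0]
  grip: -0.3

```text
time: 24.03
tool_pos: [0.3725, -0.3078, 0.1275]
ee_rot: [3.141, -0.0, 2.922]
wrist_force: [-0.2, -0.4, 0.4]
width: 0.061
```

```bash
python3 -c "
from h import *
plan(.612,-.208,.08,2.627)
two((315,315),(455,266),'pics/k5.png')"
```

```text
t 24.0 pos [ 0.3725 -0.3078  0.1275] yaw 2.922 q6 -2.16 w 0.061 F [-0.2 -0.4  0.4]
3 calls of [-0.883  0.623  0.198] turn 0.188
```

View pics/k5.png

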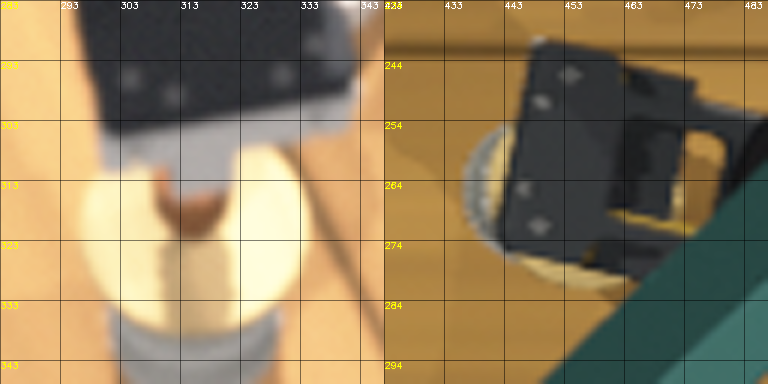

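The small lid is seated and centred (4.9 N at the expected height). Next is the oblong lid.

Emit:
servo_tool:
  rows:
    - [[-0.2,0.15,0],0]
    - [[-0.4,0.28,0],0]
    - [[-0.64,0.45,0],0]
    - [[-0.88,0.62,0],0]

```text
time: 24.47
tool_pos: [0.4526, -0.2745, 0.1256]
ee_rot: [3.141, -0.001, 2.921]
wrist_force: [0.5, -0.2, 0.7]
width: 0.0611
```

Emit:
servo_tool:
  rows:
    - [[-0.22,0.15,0],0]
    - [[-0.44,0.31,0],0]
    - [[-0.66,0.47,0],0]
    - [[-0.88,0.62,0],0]

```text
time: 24.8
tool_pos: [0.5323, -0.241, 0.1253]
ee_rot: [3.141, -0.001, 2.922]
wrist_force: [0.3, 0.5, 0.1]
width: 0.0613
```

Emit:
servo_tool:
  rows:
    - [[-0.22,0.15,0.2],0.06]
    - [[-0.44,0.31,0.4],0.12]
    - [[-0.66,0.47,0.6],0.17]
    - [[-0.8,0.58,0.6],0.188]
    - [[-0.88,0.62,0.6],0.188]
    - [[-0.88,0.62,0.6],0.188]
    - [[-0.88,0.62,0.6],0.188]

```text
time: 25.38
tool_pos: [0.6112, -0.2091, 0.0784]
ee_rot: [-3.141, 0.0, 2.628]
wrist_force: [-0.1, -0.2, -0.1]
width: 0.061
```

```bash
python3 -c "
from h import *
plan(.612,-.208,.025,2.627)
two((393,245),(410,170),'pics/o1.png')"
```

```text
t 25.4 pos [ 0.6112 -0.2091  0.0784] yaw 2.628 q6 -1.47 w 0.061 F [-0.1 -0.2 -0.1]
1 calls of [-0.002  0.017  0.668] turn 0.0
```

View pics/o1.png

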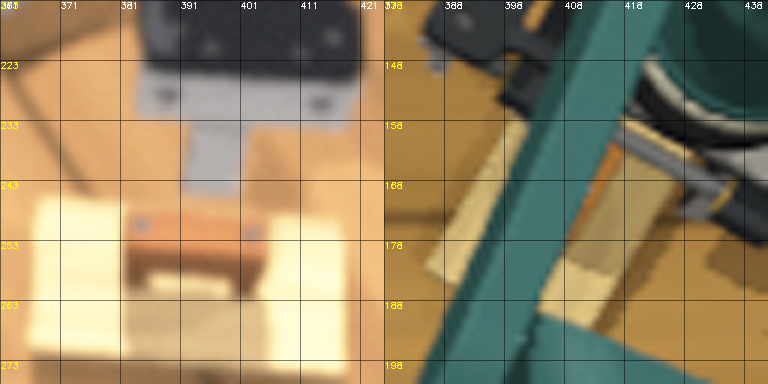

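The fingers straddle the bar, with the near tip at (395,244) and the bar's middle at (393,252). I'll descend in two steps and grip.

Emit:
servo_tool:
  rows:
    - [[0.02,0.01,0.2],0]
    - [[0.03,0.01,0.45],0]
    - [[0.03,0.01,0.65],0]
    - [[0.03,0.01,0.75],0]
    - [[0.03,0.01,0.75],0]

```text
time: 25.9
tool_pos: [0.6075, -0.2068, 0.0162]
ee_rot: [-3.141, -0.004, 2.626]
wrist_force: [-0.5, 0.3, 0.4]
width: 0.0613
```

Emit:
servo_tool:
  rows:
    - [[0,0,0.15],0]
    - [[0,0,0.3],0]
    - [[0,0,0.4],0]
    - [[0,0,0.43],0]
    - [[0,0,0.43],0]

```text
time: 26.32
tool_pos: [0.6087, -0.2065, -0.0177]
ee_rot: [-3.141, -0.002, 2.627]
wrist_force: [-0.4, 0.8, 0.2]
width: 0.0611
```

Emit:
servo_tool:
  rows:
    - [[0,0,0],0]
    - [[0,0,0],0]
    - [[0,0,0],0]
    - [[0,0,0],0]
    - [[0,0,0],0]
    - [[0,0,0],0]
    - [[0,0,0],0]
    - [[0,0,0],0]
  grip: 1

```text
time: 26.98
tool_pos: [0.6096, -0.207, -0.0161]
ee_rot: [-3.142, 0.0, 2.627]
wrist_force: [-0.6, 0.0, 0.2]
width: 0.02
```

Emit:
servo_tool:
  rows:
    - [[0,0,-0.1],0]
    - [[0,0,-0.25],0]
    - [[0,0,-0.5],0]
    - [[0,0,-0.75],0]
    - [[0,0,-1],0]
    - [[0,0,-1],0]
    - [[0,0,-1],0]

```text
time: 27.57
tool_pos: [0.611, -0.2075, 0.0663]
ee_rot: [3.141, 0.005, 2.627]
wrist_force: [0.8, -0.2, -0.3]
width: 0.0197
```

```bash
python3 -c "
from h import *
plan(.661,-.0066,.07,.245+np.pi)
two((393,235),(410,170),'pics/o2.png')"
```

```text
t 27.6 pos [ 0.611  -0.2075  0.0663] yaw 2.627 q6 -1.47 w 0.0197 F [ 0.8 -0.2 -0.3]
3 calls of [ 0.231  0.831 -0.015] turn -0.484
```

View pics/o2.png

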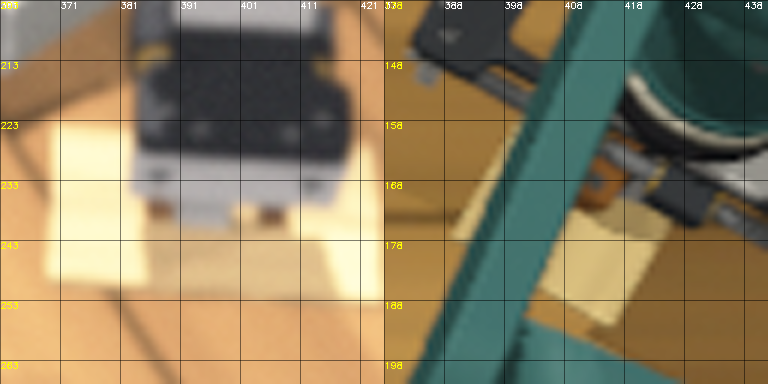

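The oblong lid is held near its middle (20.0 mm). I'll carry it to the oblong tin, turning it by about 0.76 rad.

Emit:
servo_tool:
  rows:
    - [[0.04,0.15,0],0]
    - [[0.09,0.35,0],0]
    - [[0.16,0.6,0],0]
    - [[0.23,0.83,0],0]

```text
time: 28.0
tool_pos: [0.6255, -0.1382, 0.0617]
ee_rot: [3.142, -0.004, 2.626]
wrist_force: [-0.0, -0.1, -1.7]
width: 0.0194
```

Emit:
servo_tool:
  rows:
    - [[0.05,0.2,0],0]
    - [[0.11,0.41,0],0]
    - [[0.17,0.62,0],0]
    - [[0.23,0.83,0],0]

```text
time: 28.33
tool_pos: [0.642, -0.071, 0.0618]
ee_rot: [-3.141, -0.003, 2.627]
wrist_force: [0.7, 0.6, -0.9]
width: 0.0195
```

Emit:
servo_tool:
  rows:
    - [[0.05,0.2,0],-0.07]
    - [[0.11,0.41,0],-0.14]
    - [[0.17,0.62,0],-0.21]
    - [[0.21,0.75,0],-0.28]
    - [[0.23,0.83,0],-0.35]
    - [[0.23,0.83,0],-0.42]
    - [[0.23,0.83,0],-0.48]
    - [[0.23,0.83,0],-0.484]
    - [[0.23,0.83,0],-0.484]
    - [[0.23,0.83,0],-0.484]

```text
time: 29.17
tool_pos: [0.659, -0.0058, 0.0627]
ee_rot: [3.141, -0.002, -2.898]
wrist_force: [0.3, 0.2, 0.3]
width: 0.0195
```

```bash
python3 -c "
from h import *
plan(.660,-.0066,.036,.245+np.pi)
two((370,185),(329,148),'pics/o3.png')"
```

```text
t 29.2 pos [ 0.659  -0.0058  0.0627] yaw -2.898 q6 -1.91 w 0.0195 F [0.3 0.2 0.3]
1 calls of [-0.01  -0.012  0.334] turn -0.001
```

View pics/o3.png

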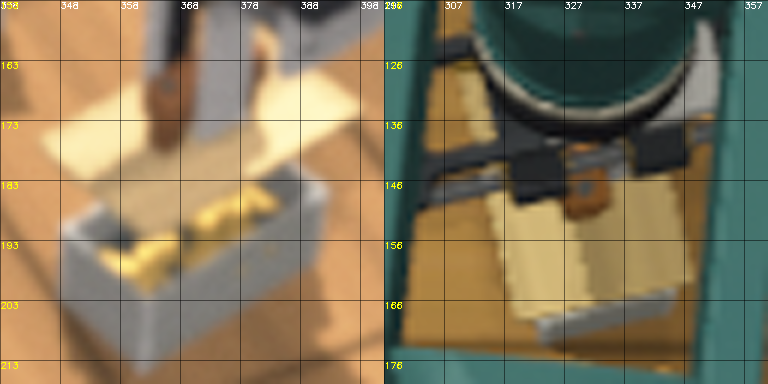

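Orientation is in line with the tin in both views. I'll lower it near the rim and compare the corners.

Emit:
servo_tool:
  rows:
    - [[-0.01,-0.01,0.1],0]
    - [[-0.01,-0.01,0.2],0]
    - [[-0.01,-0.01,0.3],0]
    - [[-0.01,-0.01,0.34],0]
    - [[-0.01,-0.01,0.34],0]
    - [[-0.01,-0.01,0.34],0]

```text
time: 29.77
tool_pos: [0.6601, -0.0069, 0.0358]
ee_rot: [3.141, -0.001, -2.896]
wrist_force: [1.2, -0.5, 0.4]
width: 0.0198
```

```bash
python3 -c "
from h import *
plan(.660,-.0066,.021,.245+np.pi)
for sx,sy in[(1,1),(1,-1),(-1,-1),(-1,1)]:
  a=.245;v=np.array([.663+.06*sx*np.cos(a)-.036*sy*np.sin(a),-.0106+.06*sx*np.sin(a)+.036*sy*np.cos(a),.066]);print(proj('side',v),proj('top',v))
two((370,185),(329,148),'pics/o4.png')"
```

```text
t 29.8 pos [ 0.6601 -0.0069  0.0358] yaw -2.896 q6 -1.91 w 0.0198 F [ 1.2 -0.5  0.4]
1 calls of [0.    0.004 0.185] turn 0.0
[377.3 165.2] [309.9 125.6]
[396.6 180.2] [338.4 118.9]
[361.6 202.2] [350.2 165.7]
[342.6 185.8] [321.4 172.5]
```

View pics/o4.png

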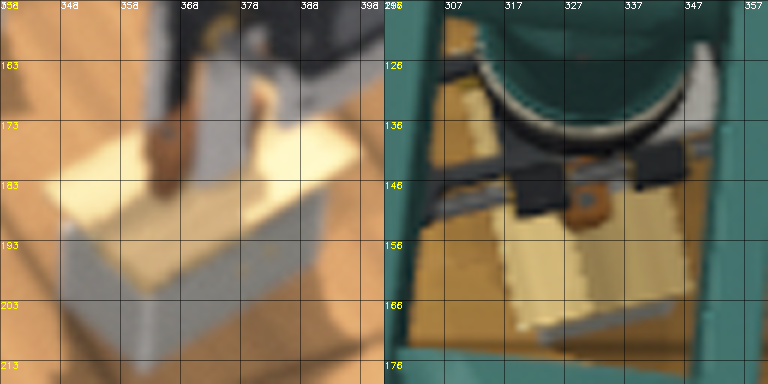

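Compared with the expected centred corners, the lid sits about 3 mm toward +x and 5 mm toward +y. For example, its lower corners in the top view are at (319,170) and (347,165), against (321,172) and (350,166). I'll correct that and lower a little.

Emit:
servo_tool:
  rows:
    - [[0.03,-0.03,0],0]
    - [[0.05,-0.05,0.03],0]
    - [[0.05,-0.05,0.06],0]
    - [[0.05,-0.05,0.08],0]
    - [[0.05,-0.05,0.08],0]

```text
time: 30.28
tool_pos: [0.6572, -0.0118, 0.0295]
ee_rot: [3.141, -0.001, -2.896]
wrist_force: [-0.3, 0.8, -0.6]
width: 0.0197
```

```bash
python3 -c "
from h import *
plan(.657,-.011,.021,.245+np.pi)
for sx,sy in[(1,1),(1,-1),(-1,-1),(-1,1)]:
  a=.245;v=np.array([.663+.06*sx*np.cos(a)-.036*sy*np.sin(a),-.0106+.06*sx*np.sin(a)+.036*sy*np.cos(a),.060]);print(proj('side',v),proj('top',v))
two((370,185),(329,148),'pics/o5.png')"
```

```text
t 30.3 pos [ 0.6572 -0.0118  0.0295] yaw -2.896 q6 -1.92 w 0.0197 F [-0.3  0.8 -0.6]
1 calls of [-0.     0.01   0.106] turn 0.0
[377.2 166.8] [310.  126.3]
[396.4 181.9] [338.3 119.6]
[361.4 203.8] [350.1 166.1]
[342.6 187.5] [321.4 173. ]
```

View pics/o5.png

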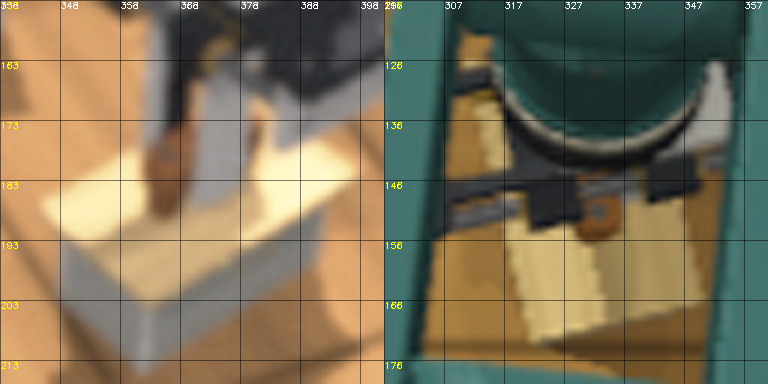

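The corners now match the expected ones within about 1 px: (321.5,172.7) and (349,166) in the top view, (362,204) at the front in the side view. I'll lower and release.

Emit:
servo_tool:
  rows:
    - [[0,0,0.04],0]
    - [[0,0,0.08],0]
    - [[0,0,0.11],0]
    - [[0,0,0.11],0]
    - [[0,0,0.11],0]

```text
time: 30.8
tool_pos: [0.6575, -0.0117, 0.0211]
ee_rot: [3.141, -0.0, -2.896]
wrist_force: [-0.8, -0.1, 0.0]
width: 0.0197
```

Emit:
servo_tool:
  rows:
    - [[0,0,0],0]
    - [[0,0,0],0]
    - [[0,0,0],0]
    - [[0,0,0],0]
    - [[0,0,0],0]
    - [[0,0,-0.15],0]
    - [[0,0,-0.4],0]
    - [[0,0,-0.7],0]
    - [[0,0,-1],0]
  grip: -0.3

```text
time: 31.55
tool_pos: [0.6573, -0.0117, 0.1027]
ee_rot: [3.141, -0.0, -2.896]
wrist_force: [1.4, -0.2, -0.1]
width: 0.0613
```

```bash
python3 -c "
from h import *
plan(.5,-.011,.18,.245+np.pi)"
```

```text
t 31.6 pos [ 0.6573 -0.0117  0.1027] yaw -2.896 q6 -1.92 w 0.0613 F [ 1.4 -0.2 -0.1]
2 calls of [ 0.953  0.243 -0.483] turn 0.0
```

Now I'll withdraw up and back so both cameras see the tins.

Emit:
servo_tool:
  rows:
    - [[0,0,-0.25],0]
    - [[0.2,0,-0.5],0]
    - [[0.45,0,-0.7],0]
    - [[0.7,0,-0.8],0]
    - [[0.95,0,-0.9],0]

```text
time: 31.97
tool_pos: [0.5838, -0.0305, 0.176]
ee_rot: [-3.14, 0.003, -2.896]
wrist_force: [-0.7, -0.5, -1.0]
width: 0.0611
```

Emit:
servo_tool:
  rows:
    - [[0.25,0,0],0]
    - [[0.5,0,0],0]
    - [[0.75,0,0],0]
    - [[1,0,0],0]

```text
time: 32.3
tool_pos: [0.5055, -0.0499, 0.1747]
ee_rot: [-3.141, 0.002, -2.896]
wrist_force: [-0.2, -0.9, 0.2]
width: 0.0611
```

Emit:
servo_tool:
  rows:
    - [[0.25,0,0],0]
    - [[0.5,0,0],0]
    - [[0.75,0,0],0]
    - [[1,0,0],0]
    - [[1,0,0],0]
    - [[1,0,0],0]
    - [[1,0,0],0]

```text
time: 32.88
tool_pos: [0.4295, -0.0691, 0.1742]
ee_rot: [-3.141, 0.002, -2.896]
wrist_force: [0.6, 1.1, -0.5]
width: 0.0609
```

```bash
python3 -c "
from h import *
from bench import robot
a=robot.snapshot('side')['pixels'][:,:,::-1];b=robot.snapshot('top')['pixels'][:,:,::-1]
cv2.imwrite('pics/fs.png',a);cv2.imwrite('pics/ft.png',b)
sheet(a.copy(),[(262,115),(323,145),(370,190),(315,325)],'pics/fsz.png',6,25)
sheet(b.copy(),[(160,207),(239,159),(329,148),(453,266)],'pics/ftz.png',6,25)"
```

```text
(no output)
```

View pics/fsz.png

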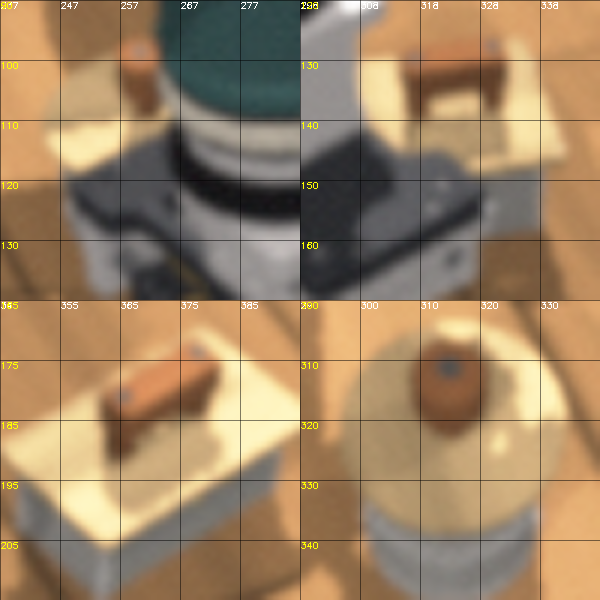

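View pics/ftz.png

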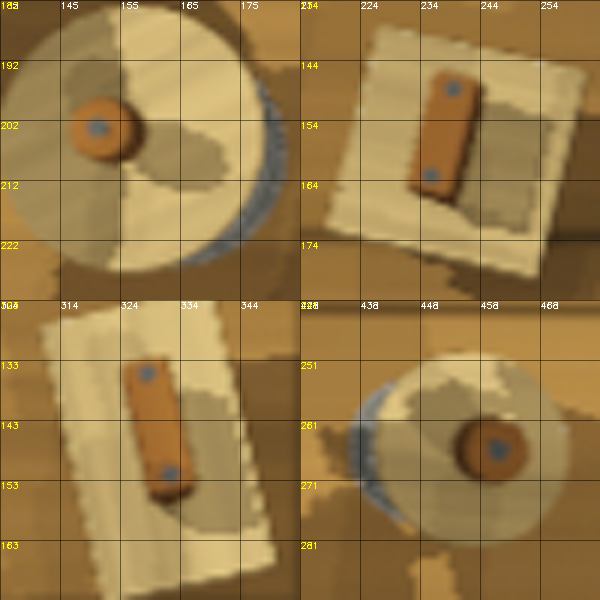

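View pics/ft.png

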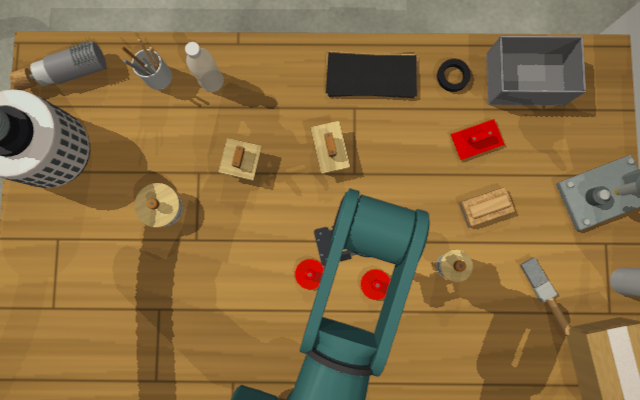

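All four lids lie on their tins in line. I'll triangulate the screws for centre, height and yaw.

```bash
python3 -c "
from h import *
np.set_printoptions(precision=4,suppress=True)
D={'wide':([((151.2,203.2),(260,98.3))],(.5155,.4048,.097)),'small':([((461,266),(314.7,311.3))],(.3755,-.310,.112)),
'square':([((239.5,148.7),(330,127.5)),((235.8,163.3),(316.8,129.5))],(.633,.2132,.092)),
'oblong':([((328.7,135.2),(378,173.3)),((332.2,152),(365.5,180.7))],(.6635,-.0106,.087))}
for k,(v,t) in D.items():
  X=np.array([tri(*p) for p in v]);m=X.mean(0);print(k,m,'minus target',m-t,'yaw',np.arctan2(*(X[0]-X[-1])[[1,0]]).round(3))
"
```

```text
wide [0.5162 0.4075 0.1003] minus target [0.0007 0.0027 0.0033] yaw 0.0
small [ 0.376  -0.3097  0.1141] minus target [0.0005 0.0003 0.0021] yaw 0.0
square [0.6318 0.2092 0.0918] minus target [-0.0012 -0.004  -0.0002] yaw -0.222
oblong [ 0.6644 -0.0119  0.0877] minus target [ 0.0009 -0.0013  0.0007] yaw 0.211
```

View pics/fs.png

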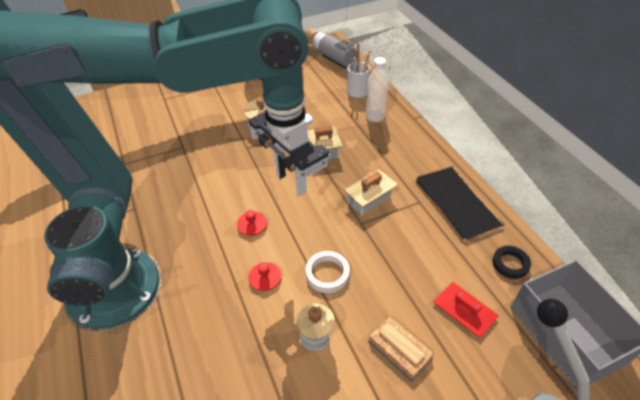

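Every lid is within 4 mm of its tin's centre and close to the expected height (+3 mm at most, within measuring error). The square and oblong yaws match within 0.04 rad. The tape, sanding block and red look-alikes are where they were, and the arm is clear, so I'm handing in.

```bash
python3 -c "
from bench import robot
print(robot.close_job())"
```

```text
the job is handed in; nothing more can be done
None
```

I put all four lids on their own tins and handed the job in at about 33 s of the 101 s allowed. The hand-in gives no verdict.

**What went wrong:** The first grip on the square lid closed on air. The pictures showed the real finger tips about 42 mm above the reported TCP height, and the arm and camera frames up to about 4 mm apart in x and y. I corrected for both and re-gripped; every later grip held, at 20.1 mm on the bars and about 25.5 mm on the knobs.

**Last checks** (two-view triangulation of the handle screws):

| Lid | Offset from tin centre | Height against fully seated | Yaw difference |
|---|---|---|---|
| Wide | about 3 mm | +3 mm | – |
| Small | under 1 mm | +2 mm | – |
| Square | about 4 mm | 0 mm | under 0.01 rad |
| Oblong | about 2 mm | +1 mm | about 0.03 rad |

- **Heights:** The +2 and +3 mm readings on the round lids are similar to the 2–4 mm overshoot the same method gave on the bench, so I take them as measuring error.
- **Tilt and tins:** I judged the lids level and the tins unmoved by eye from the pictures, without measuring them. In the last side view the arm hid part of the wide tin.
- **Other things:** The tape, the sanding block and the red look-alikes were left where they were, and the arm ended clear of everything.

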